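# Spread a circlip over a spindle groove for inspection

## Task

Lift the dust cap off the spindle stub and put it down in the white parts tray. Then take the circlip pliers by their handles, squeeze them until the clip on their tips is fully spread, and, keeping it spread, slide the clip gently and level down over the spindle until it lies around the groove, directly on top of the bearing. Finish while still holding the pliers squeezed there, clip spread and not released; leave the other things on the bench where they are.

Things in the scene. Friction and masses are not known exactly. Their poses are not given: they have to be found in the camera images.
- cap_center (a point): white plastic dust cap, a plain round cup turned mouth down over the spindle stub: outside diameter 39 mm, 36 mm high, closed flat top, bore 33 mm, 35 g. It sits loosely on the bearing; 30 mm straight up clears the stub. The point is its centre, 18 mm above its lower rim; z is its axis, up.
- tray: square white open tray fixed to the bench, 150 x 150 mm outside, walls 4 mm thick and 20 mm high, floor 4 mm thick. Origin at the centre of its underside, on the bench; x and y along its sides.
- spindle_block: fixed bearing block: foot plate 110 x 110 x 10 mm, round housing 72 mm across up to 40 mm, steel bearing ring 40 mm across with its face 42 mm above the bench. From it rises the upright spindle stub, 29 mm in diameter, its last 4 mm chamfered to 22 mm. Its groove, 25 mm in diameter, begins at the bearing face: 42 to 48 mm height. Origin on the spindle axis at bench level, z up.
- groove (a point): point on the spindle axis at the middle of the groove's height, 45 mm above the bench; z up along the spindle.
- spindle_end (a point): centre of the spindle stub's upper end, 70 mm above the bench.
- tool_rest: fixed white rest under the pliers: foot plate 140 x 80 x 6 mm, two cross blocks up to 40 mm height, one under the pliers' pivot (about 48 mm ahead of the origin along x), one under the handles' ends (59 mm behind). Origin at bench level in its middle, x towards the tips; the handles are free between the blocks.
- pliers: steel circlip pliers lying level on the rest, 160 g. Origin on the pivot at mid thickness, 45 mm above the bench as they lie; x from handles to tips, z up. Two straight handles, bars 10 mm high, run back to x = -115 mm, splayed when slack. The jaws reach 44 mm ahead, then bend down 34 mm to the clip, which is caught on their points and cannot fall off. Squeezing the handles moves the jaws apart.
- pliers_grip (a point): where to squeeze: midway between the handles at mid thickness, 48 mm behind the pivot; axes as the pliers'. Here the handles measure 33 mm over their outer faces when slack, 16 mm when squeezed fully: then they are parallel to x and meet a stop. Both move alike about the middle. The spring takes 3 N at each handle to start, 8 N to reach the stop: grip with 20 to 40 N. Meanwhile they slip 1 to 2 mm forward.
- clip_center (a point): centre of the circlip on the tips, at mid thickness: a flat level steel C, 3 mm thick, 63.75 mm ahead of the pivot and 34 mm below it (111.75 mm ahead of pliers_grip), gap towards the pliers. Slack it is 27 mm wide inside, too narrow for the spindle; fully spread its bore is round, 34 mm (41 mm outside). z is the clip's axis.
- handle_left (a joint): how far the pliers' handles are squeezed, rad: 0 slack, 0.18 at the stop with the clip fully spread.
- spare_bearing: steel ring, 36 mm across, 12 mm high, bystander; origin at the centre of its underside.
- gauge_block: steel block 45 x 20 x 12 mm, bystander; origin at the centre of its underside.
- lens_tube: dark stepped tube 34 mm across, 48 mm high, bystander; origin at the centre of its underside.
- vial: amber jar 32 mm across, 55 mm high, bystander; origin at the centre of its underside.
- screwdriver: screwdriver 150 mm long, lying, bystander; origin at the centre of its underside.
- loupe: black loupe 40 mm across, 30 mm high, bystander; origin at the centre of its underside.
- slide_case: blue flat case 85 x 60 x 22 mm, bystander; origin at the centre of its underside.
Not all that is in view belongs to the job. What is shaped like the tool_rest but pink or yellow is not meant.

How it is judged (in metres and radians):
On the way, in this order (a step that is already met when the one before it is completed fails the run):
1. the dust cap has been put down and let go in the tray (x of cap_center in the frame of tray between -0.065 and 0.065 m and y of cap_center in the frame of tray between -0.065 and 0.065 m and height (world z) of cap_center below 0.03 m and contact force between cap and anything else above 0.05 N and contact force between the fingers and cap below 0.05 N), for 0.2 s.
2. the clip is held spread above the end of the spindle (value of joint handle_left above 0.14 rad and z of clip_center in the frame of spindle_end above 0.002 m and horizontal distance between clip_center and spindle_end below 0.02 m), for 0.1 s.
At the end, for the whole second after the job is handed in: The cap lies let go inside the tray. The clip is around the groove: its centre within 5 mm of the spindle axis and within 2.5 mm of the groove's mid height, level within 0.1 rad, still spread (handles squeezed past 0.14 of 0.18 rad) by the fingers that hold the pliers with more than 3 N (all of step 1 and horizontal distance between clip_center and groove below 0.005 m and z of clip_center in the frame of groove between -0.0025 and 0.0025 m and angle between the z axis of clip_center and the z axis of groove, either way round below 0.1 rad and value of joint handle_left above 0.14 rad and contact force between the fingers and pliers above 3 N and contact force between pliers and tool_rest below 0.05 N and linear speed of each of pliers, cap below 0.02 m/s); the arm keeps its last pose, push and grip.
It fails at once if another thing on the bench was moved by more than 30 mm (distance of any of spare_bearing, gauge_block, lens_tube, vial, screwdriver, loupe, slide_case from where it was at the start of the episode above 0.03 m).
It fails at once if the clip was pressed on the spindle or bearing with more than 40 N (contact force between pliers and spindle_block above 40 N).
It also fails if it takes over 54 s, if anything falls off the work surface, if the arm or the gripper's body presses on something with over 40 N, if the wrist force passes 120 N, or if a joint passes its speed limit or range.

## Robot

A 6-joint arm with a two-finger parallel gripper is mounted at the origin on the work surface. World frame = base frame: x ahead of the robot, y to its left, z up, the work surface at z = 0. Lengths are in m, angles in degrees, forces in N, time in s.
With the tool pointing down it reaches from about 0.25 to 0.725 m from the base axis. Payload 9.7 kg.
Tool frame: the origin (TCP) lies between the finger pads; the fingertips stand 11 mm ahead of it and the grasp point (between the pads) lies 8 mm behind it; z points along the fingers, x is the direction in which the jaws open and shut, and the axes are right-handed (so a half turn about z gives the same grasp; the last joint's range is limited). The gripper opens to 85 mm and grips with 20 to 120 N. Pads are 22 mm wide; open, the fingers measure 114 mm over their backs; the gripper's body (76 mm by 85 mm) begins 54 mm behind the grasp point. The pads swing forward as they close: fully open they stand 13 mm farther back than shut.
Start: joints at [0, 4.979, 10.078, 95.1, 0, 90], TCP at [0.55, -0, 0.208] pointing down, gripper open.
Joint ranges: [-179.16, 179.16], [-48.56, 103.87], [-65.8, 70.77], [-126.05, 130.52], [-82.76, 87.17], [-180, 180]. Speed limits (degrees/s): [127.2, 127.2, 147.25, 180, 180, 180].

## Interface

Orientations are given as [roll, pitch, yaw] about the fixed x, y, z axes, in that order (R = Rz(yaw) Ry(pitch) Rx(roll)).
In Python, from workcell import get_obs, camera, job_done, spotter gives the robot as it stands.
- The arm moves only by the tool play_rows, never from a script. Its argument "rows" is a list of rows, each a list of 3 entries, a list of its own where there are three numbers: the closure, from 0 (fully open) to 1 (shut), then the shift along the tool's x, y, z in cm, then the turn, a rotation vector about the tool's x, y, z in degrees. In form: [[claw, [x, y, z], [wx, wy, wz]], ...]. A call has 1 to 12 rows; each row shifts and turns the pose as measured when the row begins, along the tool's axes as they then stand; what a row does not reach is not made up. A row lasts 1/10 s, in which the tool goes at most 50 mm and 8.59 degrees, less where a joint would pass 70% of its speed; a pose out of reach is approached as far as the arm can. A call is refused whole if a number of a shift passes 5 or a number of a turn 8.59, either way. A call with a gripper value outside its range is refused whole. The fingers move at their own pace and stop on an object; "newtons" is the grip in N (left out, the last holds). Time passes only in rows, so rows that do not move let the fingers close. It gives the time, the measured TCP pose, the force and the opening at its end, in the units of the state.
- get_obs(): the state, without advancing time (a new reading comes with each control period).
- camera(name): name is "scene" or "side" or "wrist"; returns a dict with "img" (480x640x3 uint8, red, green, blue), "intrinsics" (3x3 intrinsics, pixels), "k1" (the pictures are not rectified: a ray, as slopes to the right and down, at radius r is drawn at 1 + k1 r^2 times it, then the intrinsics apply), "xyz" and "orientation" of the camera in the world. Camera axes: x right, y down, z forward; pixel columns grow to the right and rows downward; lengths in m; the calibration is good to about 2 mm. A picture is of the moment at which its call begins. There is no depth.
- job_done(): hands the job in, once; it reports no verdict.
Trained networks look in a picture, given as the dict that the camera call returned (one of the last four; its "shot" number tells which), for a name from the list of things; names that differ only in an ending like _2 or _b are one class to them, and where a whole thing is asked for, a point or a joint stands for the part that bears it (a point fixed in the world has none). Each returns a list of dicts, best first, with "confidence" (0 to 1); they miss things now and then, are a little off and sometimes report something else, mostly with a low value. They report only what shows in the picture. A call takes as long as a camera call. They do not tell look-alikes from the thing itself.
- spotter.spot_in(picture, thing): "point" ([x, y, z] in m, in world coordinates, good to about 4 mm: the middle of the surface that is visible of it).
- spotter.trace(picture, thing): "pixels" (480x640 bool, what is visible of it).
The state is a dict: "time": time; "q": joint angles; "qd": joint speeds; "joint_efforts": joint torques, N m; "ee_pos": TCP position; "tcp_rot": TCP orientation; "wrist_force": force on the tool from outside, world axes, zero at the start; "torque": the same for the moment, N m; "opening": finger opening in m.
Only numpy, scipy, OpenCV 4.12 (cv2) and the standard library are available. Lean on these libraries where they do the work, as an engineer would, in place of code of your own. Each camera call takes 0.05 s, during which the arm holds its last target.

## Working session

There is one attempt and no reset: what is moved stays moved. The work goes in short steps, Python scripts to look and compute and a tool call to move; the robot and the scene stay as the last step left them, time stands still between calls to the robot, and variables do not carry over. Pictures are saved under pics/ and viewed, and the job is handed in when it is done.

Besides the shell and the picture viewer there is one more tool, called after "Call:" as name(argument=value, ...) on one line, values as JSON. play_rows: Moves the arm, as the interface text tells. Its arguments: {"type":"object","properties":{"rows":{"type":"array","items":{"type":"array"}},"newtons":{"type":"number"}},"required":["rows"]}

```bash
ls; mkdir -p pics; cat > h.py <<'E'
import numpy as np, cv2
from workcell import get_obs, camera, job_done, spotter
from scipy.spatial.transform import Rotation as R
def save(p,n): cv2.imwrite('pics/'+n+'.png',cv2.cvtColor(p['img'],cv2.COLOR_RGB2BGR))
E
python3 - <<'E'
from h import *
print(get_obs())
for n in ['scene','side','wrist']:
    p=camera(n); save(p,n+'0'); print(n,p['xyz'],p['orientation'],p['intrinsics'],p['k1'],p['shot'])
    for t in ['cap_center','tray','spindle_block','tool_rest','pliers','clip_center']:
        print(t,[(np.round(d['point'],3).tolist(),round(d['confidence'],2)) for d in spotter.spot_in(p,t)])
E
```

```text
pics
{'time': 0.0, 'q': array([ 1.15986048e-03,  5.01133294e+00,  1.00341251e+01,  9.50977891e+01,
       -8.86566505e-04,  9.00014287e+01]), 'qd': array([-0.07220885,  0.02784668,  0.00938209,  0.02331109,  0.04581648,
       -0.08097619]), 'joint_efforts': array([ 7.68234549e-04, -5.20392072e+01,  4.64802504e+01,  1.63646933e-02,
        2.23589603e-05, -6.77332673e-05]), 'ee_pos': array([5.49751108e-01, 6.35215207e-06, 2.06877893e-01]), 'tcp_rot': array([ 1.79999112e+02,  7.49968504e-02, -2.68802287e-04]), 'wrist_force': array([0.35936189, 0.26008602, 0.73102012]), 'torque': array([ 0.00982348, -0.01138587, -0.00262963]), 'opening': 0.08539558582359186}
scene [1.36379899 0.87910225 0.91403662] [-124.78701313   -1.03999308  133.69555724] [[588.32545359   0.         318.47794045]
 [  0.         588.32545359 238.82893708]
 [  0.           0.           1.        ]] -0.04727912427946747 1
cap_center [([0.596, 0.051, 0.077], 0.62), ([0.773, -0.01, 0.017], 0.5)]
tray [([0.516, -0.261, 0.006], 0.81)]
spindle_block []
tool_rest [([0.527, 0.466, 0.008], 0.87), ([0.206, 0.302, 0.011], 0.82),
[... 582 characters left out ...]
)]
spindle_block [([0.572, 0.063, 0.014], 0.83), ([0.535, 0.284, 0.052], 0.44)]
tool_rest [([0.498, 0.285, 0.002], 0.95), ([0.526, 0.464, 0.006], 0.89), ([0.219, 0.304, 0.005], 0.67)]
pliers [([0.541, 0.285, 0.051], 0.81), ([0.584, 0.051, 0.074], 0.66)]
clip_center [([0.538, 0.282, 0.049], 0.84)]
wrist [0.55015283 0.07722059 0.37339478] [ 1.62179532e+02  4.32600422e-03 -5.21407762e-02] [[361.52554896   0.         316.58091651]
 [  0.         361.52554896 243.10543609]
 [  0.           0.           1.        ]] 0.006131261196491624 3
cap_center [([0.59, 0.047, 0.076], 0.76)]
tray [([0.506, -0.236, 0.002], 0.9)]
spindle_block [([0.585, 0.06, 0.009], 0.78)]
tool_rest []
pliers []
clip_center []
```

View pics/scene0.png

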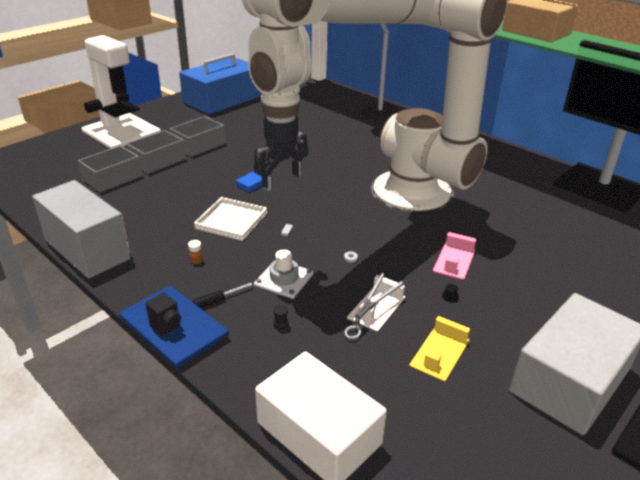

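View pics/side0.png

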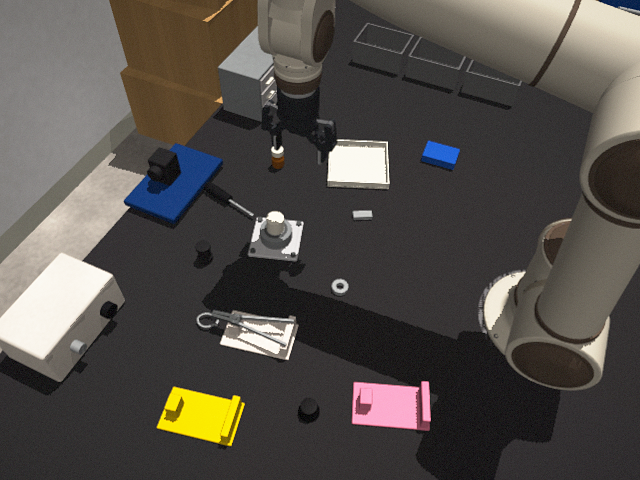

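View pics/wrist0.png

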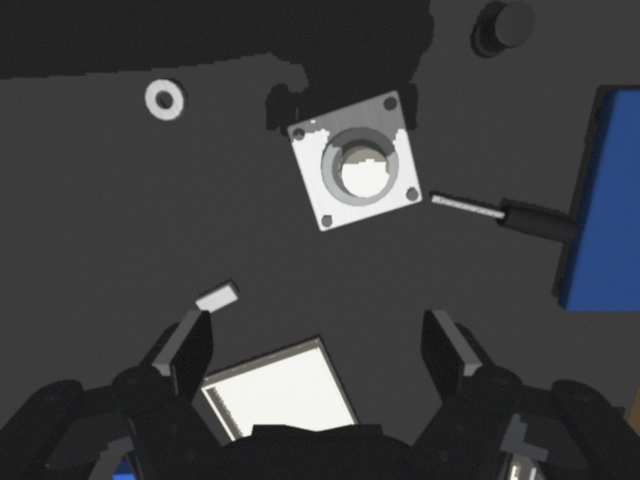

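```bash
cat >> h.py <<'E'
def rot(o): return R.from_euler('xyz',o,degrees=True).as_matrix()
def ray(p,uv):
    K=np.array(p['intrinsics']); uv=np.atleast_2d(np.asarray(uv,float))
    d=np.stack([(uv[:,0]-K[0,2])/K[0,0],(uv[:,1]-K[1,2])/K[1,1]],1); s=d.copy()
    for _ in range(15): s=d/(1+p['k1']*(s**2).sum(1,keepdims=True))
    v=np.c_[s,np.ones(len(s))]@rot(p['orientation']).T
    return np.array(p['xyz']),v
def onz(p,uv,z):
    c,v=ray(p,uv); return c+v*((z-c[2])/v[:,2])[:,None]
def proj(p,X):
    K=np.array(p['intrinsics']); q=(np.atleast_2d(X)-p['xyz'])@rot(p['orientation']); s=q[:,:2]/q[:,2:]
    s=s*(1+p['k1']*(s**2).sum(1,keepdims=True)); return s*[K[0,0],K[1,1]]+K[:2,2]
def tri(obs): # list of (p,uv)
    A=np.zeros((3,3));b=np.zeros(3)
    for p,uv in obs:
        c,v=ray(p,uv); v=v[0]/np.linalg.norm(v[0]); M=np.eye(3)-np.outer(v,v); A+=M; b+=M@c
    return np.linalg.solve(A,b)
E
python3 - <<'E'
from h import *
p=camera('wrist')
pl=onz(p,[[397,92],[421,200],[322,231],[289,128]],0.010)
print(pl, pl.mean(0), 'sides',[np.linalg.norm(pl[i]-pl[i-1]) for i in range(4)])
# trace cap
t=spotter.trace(p,'cap_center')[0]['pixels'].astype(np.uint8)
im=p['img'].copy(); im[t>0]=im[t>0]//2+[100,0,0]
b=pl.mean(0)
th=np.linspace(0,2*np.pi,40)
for c,rr,z in [((255,0,0),.0195,.078),((0,255,0),.036,.04)]:
    X=np.c_[b[0]+rr*np.cos(th),b[1]+rr*np.sin(th),0*th+z]
    for u in proj(p,X): cv2.circle(im,tuple(int(round(x)) for x in u),0,c,-1)
cr=im[60:260,260:460]; cv2.imwrite('pics/w1.png',cv2.cvtColor(cv2.resize(cr,None,fx=3,fy=3,interpolation=0),cv2.COLOR_RGB2BGR))
# tray and side view
tr=onz(p,[[203,387],[319,340],[357,425]],0.02); print(tr)
s=camera('side')
print('side cap top',onz(s,[[275,219]],.078))
print('tray side',onz(s,[[336,142],[389,143],[389,187],[328,184]],.02))
for n,c in [('side',s)]:
    cr=c['img'][270:390,170:330]; cv2.imwrite('pics/s1.png',cv2.cvtColor(cv2.resize(cr,None,fx=5,fy=5,interpolation=2),cv2.COLOR_RGB2BGR))
E
```

```text
[[ 0.624905    0.10788888  0.01      ]
 [ 0.65616643  0.00632658  0.01      ]
 [ 0.55568595 -0.02631489  0.01      ]
 [ 0.52371823  0.07616343  0.01      ]] [0.5901189 0.041016  0.01     ] sides [np.float64(0.10604369511236658), np.float64(0.10626465825670918), np.float64(0.10564937620026067), np.float64(0.10734869524233195)]
[[ 0.41636341 -0.21390328  0.02      ]
 [ 0.55262994 -0.15067555  0.02      ]
 [ 0.5992152  -0.26998446  0.02      ]]
side cap top [[0.58735328 0.04497589 0.078     ]]
tray side [[ 0.58872165 -0.29518067  0.02      ]
 [ 0.46343579 -0.35089033  0.02      ]
 [ 0.4098099  -0.20412914  0.02      ]
 [ 0.54687729 -0.14999349  0.02      ]]
```

View pics/w1.png

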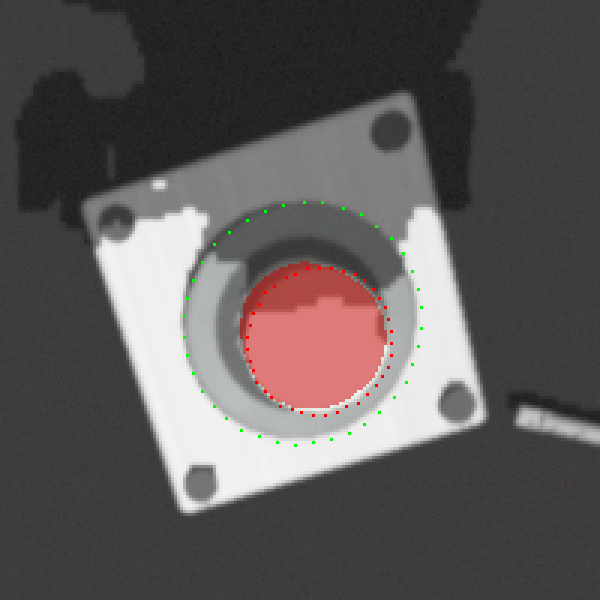

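View pics/s1.png

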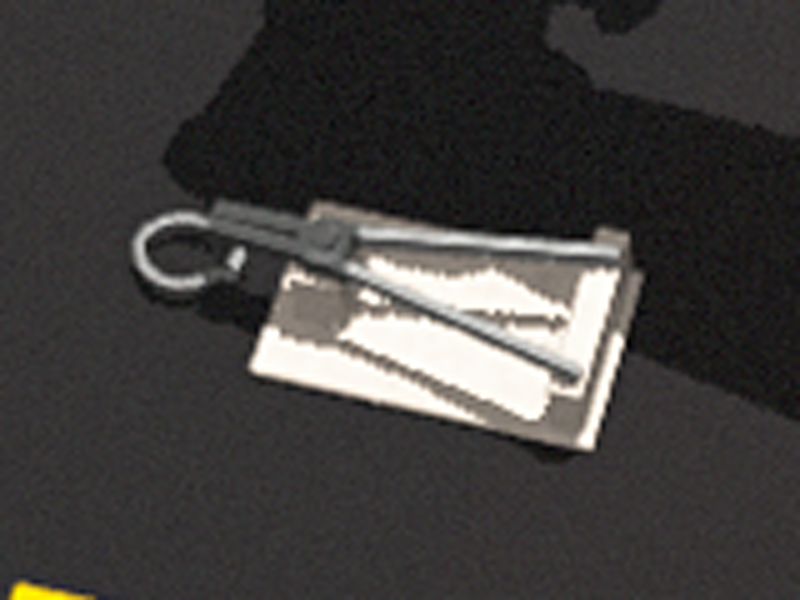

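Call:
play_rows(rows=[[0, [2, -2, 2], [0, 0, 0]], [0, [1.8, -2.2, 2.5], [0, 0, 0]], [0, [0, 0, 2], [0, 0, 0]], [0, [0, 0, 1], [0, 0, 0]], [0.3, [0, 0, 0], [0, 0, 0]]])

```text
time: 1.7
ee_pos: [0.5899, 0.0431, 0.1314]
tcp_rot: [180.0, -0.2, -0.1]
wrist_force: [-0.2, 0.2, -0.2]
opening: 0.0731
```

```bash
python3 - <<'E'
from h import *
o=get_obs(); print(o['ee_pos'],o['tcp_rot'],o['opening'])
p=camera('wrist'); save(p,'w2'); print(p['xyz'],p['orientation'])
t=spotter.trace(p,'cap_center')[0]['pixels'].astype(np.uint8)
u=np.argwhere(t); print(u.min(0),u.max(0),u.mean(0))
E
```

```text
[0.58992249 0.04308476 0.13139089] [ 1.79993033e+02 -1.54452303e-01 -5.85975884e-02] 0.0731475460246695
[0.58971744 0.12034858 0.29720023] [ 1.62173094e+02 -1.52455792e-01 -1.08912201e-01]
[214 286] [282 344] [248.79078574 315.11928053]
```

View pics/w2.png

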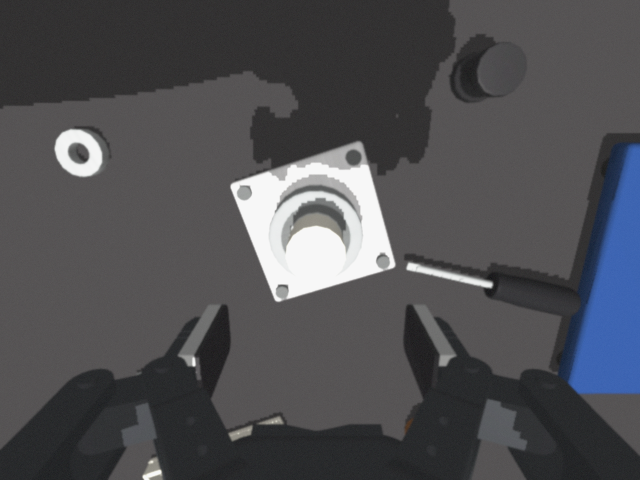

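```bash
python3 - <<'E'
from h import *
p=camera('wrist')
# fit disc
for c in [(.588,.042),(.590,.042),(.589,.044),(.589,.040)]:
    im=None
    th=np.linspace(0,2*np.pi,200); X=np.c_[c[0]+.0195*np.cos(th),c[1]+.0195*np.sin(th),0*th+.078]
    u=proj(p,X); print(c,u.min(0),u.max(0))
g=p['img'].mean(2)
print(g[225:295:2,315].astype(int)); print(g[254,278:352].astype(int))
E
```

```text
(0.588, 0.042) [282.0653592  224.33192476] [342.2379328  281.11057006]
(0.59, 0.042) [285.15395418 224.32074988] [345.32340155 281.09796159]
(0.589, 0.044) [283.51621882 221.25418065] [343.84470996 278.32960862]
(0.589, 0.04) [283.70265779 227.38203015] [343.71701515 283.8649022 ]
[244 247 247 247 247 247 247 247 247 247 247 247 247 247 247 247 247 247
 247 247 247 247 247 247 247 247 247 247 247 247 247 247 181  85  84]
[236 235 236 236 235 236 241 247 247 247 247 247 247 247 247 247 247 247
 247 247 247 247 247 247 247 247 247 247 247 247 247 247 247 247 247 247
 247 247 247 247 247 247 247 247 247 247 247 247 247 247 247 247 247 247
 247 247 247 247 247 247 247 247 247 247 247 247 241 234 234 233 233 234
 235 234]
```

Call:
play_rows(rows=[[0.1, [0, 0.25, 2], [0, 0, 0]], [0.1, [0, 0, 2], [0, 0, 0]], [0.1, [0, 0, 1.7], [0, 0, 0]], [0.1, [0, 0, 1.0], [0, 0, 0]], [0.1, [0, 0, 0], [0, 0, 0]]], newtons=30)

```text
time: 2.35
ee_pos: [0.5945, 0.0389, 0.0728]
tcp_rot: [-180.0, -1.0, -0.2]
wrist_force: [1.5, 0.7, 0.2]
opening: 0.077
```

```bash
python3 - <<'E'
from h import *
o=get_obs(); print(o['ee_pos'],o['tcp_rot'],o['opening'],o['wrist_force'])
p=camera('wrist'); save(p,'w3')
p=camera('side'); cv2.imwrite('pics/s3.png',cv2.cvtColor(cv2.resize(p['img'][140:300,200:360],None,fx=4,fy=4),cv2.COLOR_RGB2BGR))
E
```

```text
[0.5945279  0.03885993 0.07282289] [-179.95341224   -1.01837803   -0.22010185] 0.07703638034721164 [1.45167022 0.66913236 0.23084143]
```

View pics/w3.png

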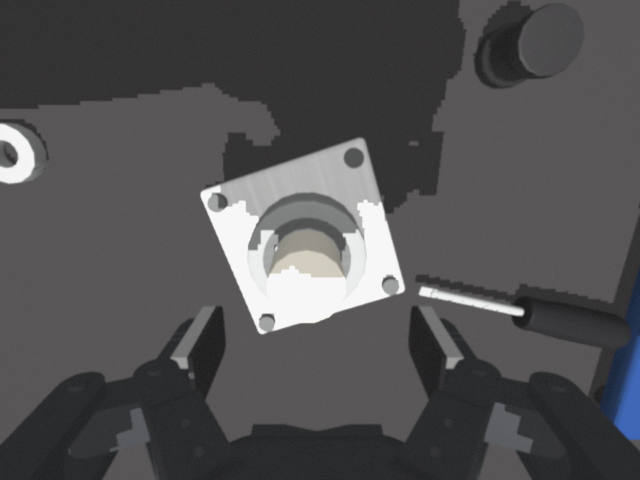

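View pics/s3.png

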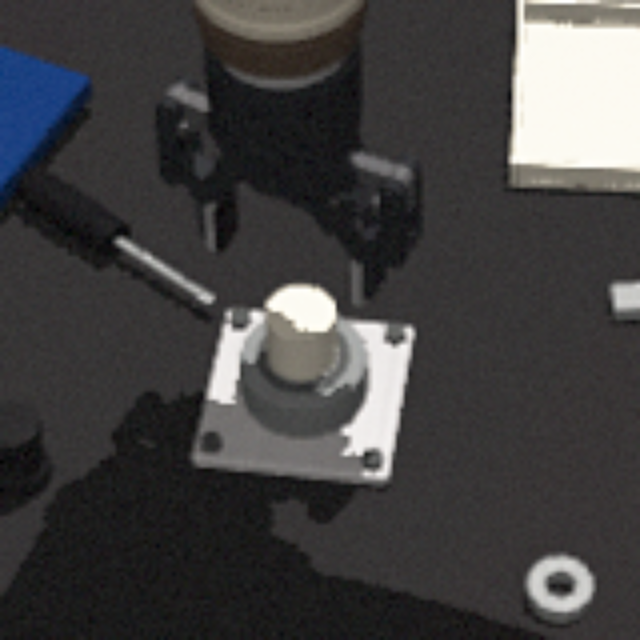

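Call:
play_rows(rows=[[0.1, [-0.4, 0, 0], [0, 0.9, 0]], [0.1, [0, 0, 0], [0, 0, 0]]])

```text
time: 2.65
ee_pos: [0.5919, 0.039, 0.0762]
tcp_rot: [-179.9, -2.2, -0.2]
wrist_force: [-0.3, -0.4, -0.2]
opening: 0.0769
```

```bash
python3 - <<'E'
from h import *
o=get_obs(); print(o['ee_pos'],o['tcp_rot'],o['opening'],o['wrist_force'])
T=rot(o['tcp_rot']); e=o['ee_pos']
for n in ['wrist','side','scene']:
    p=camera(n); im=p['img'].copy()
    P=[e, e+T@[0,0,-.008],e+T@[.0385,0,0],e+T@[-.0385,0,0],[.589,.040,.078],[.589,.040,.042]]
    us=proj(p,P); print(n,us.round(0).tolist())
    cols=[(255,0,0),(255,128,0),(255,0,0),(255,0,0),(0,255,0),(0,0,255)]
    x0=int(us[0,0])-80;y0=int(us[0,1])-75
    x0=max(x0,0)
    cr=cv2.resize(im[y0:y0+150,x0:x0+160],None,fx=4,fy=4)
    for u,c in zip(us,cols): cv2.circle(cr,(int((u[0]-x0)*4+2),int((u[1]-y0)*4+2)),3,c,-1)
    cv2.imwrite('pics/%s4.png'%n,cv2.cvtColor(cr,cv2.COLOR_RGB2BGR))
E
```

```text
[0.59191157 0.03901448 0.07616269] [-179.9332336    -2.23640381   -0.22254061] 0.07686950705225487 [-0.2689227  -0.39914972 -0.2461174 ]
wrist [[316.0, 288.0], [316.0, 296.0], [393.0, 288.0], [240.0, 289.0], [311.0, 288.0], [309.0, 262.0]]
side [[274.0, 217.0], [274.0, 215.0], [259.0, 211.0], [290.0, 223.0], [275.0, 217.0], [276.0, 228.0]]
scene [[281.0, 254.0], [281.0, 252.0], [269.0, 261.0], [293.0, 248.0], [282.0, 253.0], [283.0, 265.0]]
```

View pics/side4.png

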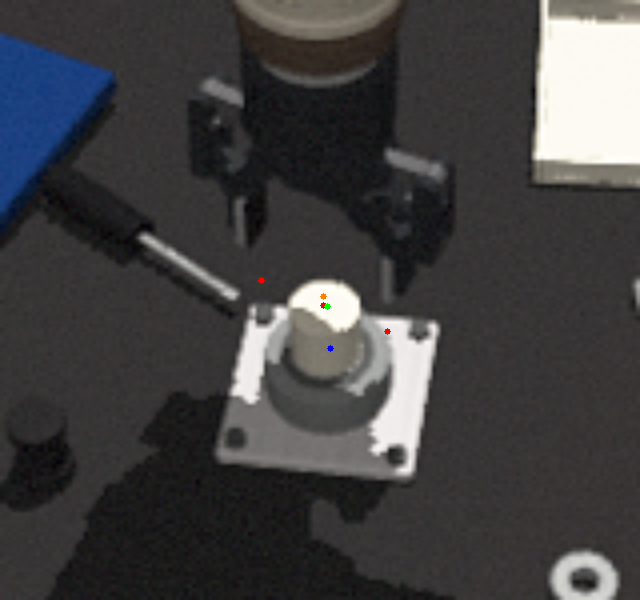

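View pics/scene4.png

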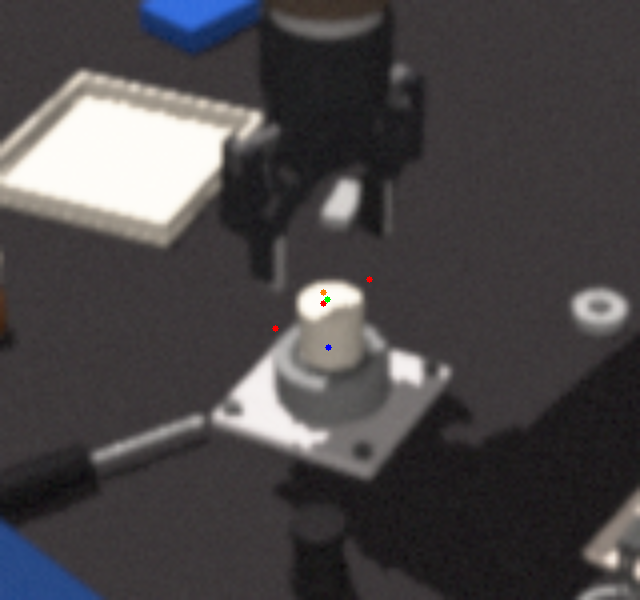

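View pics/wrist4.png

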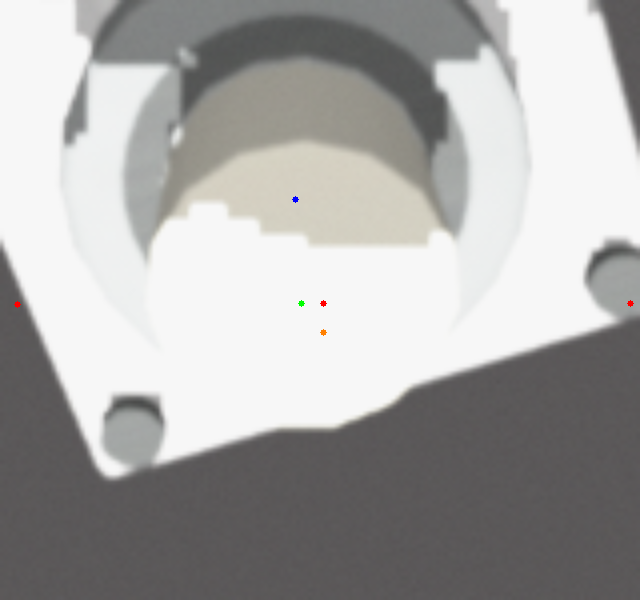

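Call:
play_rows(rows=[[0.1, [-0.2, 0, 1.0], [0, -2.2, 0]], [0.1, [0, 0, 0.8], [0, 0, 0]], [0.1, [0, 0, 0], [0, 0, 0]]])

```text
time: 3.1
ee_pos: [0.5911, 0.0392, 0.0579]
tcp_rot: [-179.9, -0.1, -0.2]
wrist_force: [-0.3, -0.1, -0.1]
opening: 0.0772
```

```bash
cat >> h.py <<'E'
def look(n,tag,P,half=(80,60),f=5):
    o=get_obs(); p=camera(n); us=proj(p,P)
    x0=int(np.clip(us[0,0]-half[0],0,640-2*half[0]));y0=int(np.clip(us[0,1]-half[1],0,480-2*half[1]))
    cr=cv2.resize(p['img'][y0:y0+2*half[1],x0:x0+2*half[0]],None,fx=f,fy=f,interpolation=cv2.INTER_CUBIC)
    for i,u in enumerate(us): cv2.circle(cr,(int((u[0]-x0+.5)*f),int((u[1]-y0+.5)*f)),3,[(255,0,0),(0,255,0),(0,0,255),(255,255,0),(255,0,255),(0,255,255)][i%6],-1)
    cv2.imwrite('pics/%s.png'%tag,cv2.cvtColor(cr,cv2.COLOR_RGB2BGR)); return p
E
python3 - <<'E'
from h import *
o=get_obs(); print(o['ee_pos'],o['tcp_rot'],o['opening'],o['wrist_force'])
T=rot(o['tcp_rot']); e=o['ee_pos']
for n in ['side','scene']: look(n,n+'5',[e])
E
```

```text
[0.59108626 0.03917186 0.05789504] [-1.79931733e+02 -5.33936836e-02 -2.10334147e-01] 0.07720198508629832 [-0.28516135 -0.05727967 -0.11602907]
```

View pics/side5.png

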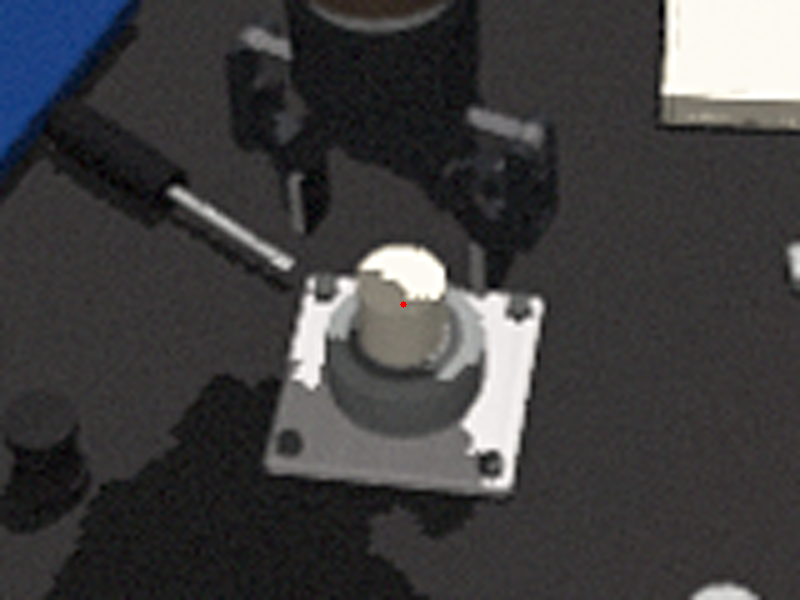

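View pics/scene5.png

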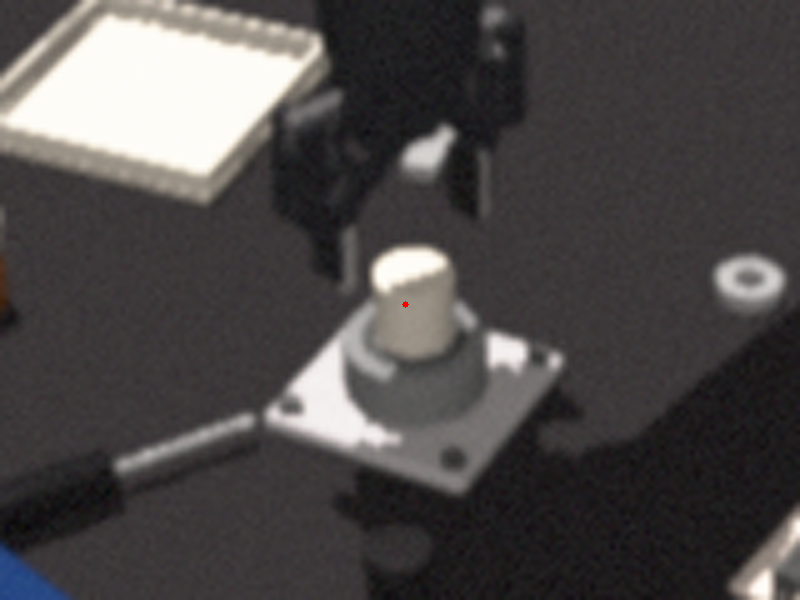

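Call:
play_rows(rows=[[0.4, [-0.15, 0, 0.7], [0, 0, 0]], [0.42, [0, 0, 0.1], [0, 0, 0]], [0.42, [0, 0, 0], [0, 0, 0]], [0.42, [0, 0, 0], [0, 0, 0]]])

```text
time: 3.6
ee_pos: [0.5898, 0.0392, 0.0512]
tcp_rot: [-179.9, -0.2, -0.2]
wrist_force: [0.1, -0.1, 1.0]
opening: 0.0495
```

```bash

python3 - <<'E'
from h import *
o=get_obs(); print(o['ee_pos'],o['tcp_rot'],o['opening'],o['wrist_force'])
T=rot(o['tcp_rot']); e=o['ee_pos']
for n in ['side','scene']: look(n,n+'6',[e])
E
```

```text
[0.58980043 0.03922518 0.05119565] [-179.92237289   -0.23532678   -0.20513426] 0.04948337104042691 [ 0.14664204 -0.09498584  0.96021735]
```

View pics/side6.png

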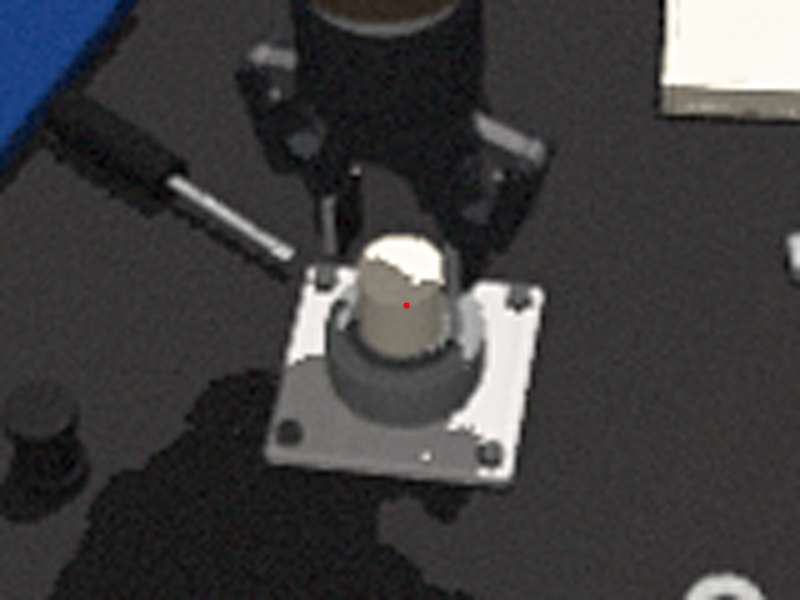

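View pics/scene6.png

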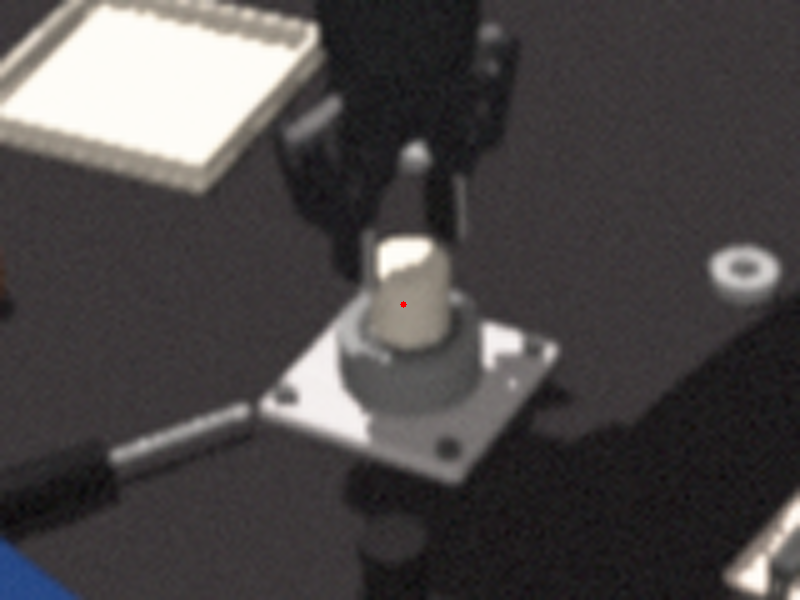

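Call:
play_rows(rows=[[0.8, [-0.05, 0, 0.2], [0, 0, 0]], [0.8, [0, 0, 0], [0, 0, 0]], [0.8, [0, 0, 0], [0, 0, 0]], [0.8, [0, 0, 0], [0, 0, 0]], [0.8, [0, 0, -0.5], [0, 0, 0]], [0.8, [0, 0, -0.5], [0, 0, 0]]], newtons=30)

```text
time: 4.3
ee_pos: [0.5894, 0.0392, 0.06]
tcp_rot: [-179.9, -0.3, -0.2]
wrist_force: [0.0, -0.3, -0.7]
opening: 0.0365
```

```bash

python3 - <<'E'
from h import *
o=get_obs(); print(o['ee_pos'],o['tcp_rot'],o['opening'],o['wrist_force'])
T=rot(o['tcp_rot']); e=o['ee_pos']
for n in ['side','scene']: look(n,n+'7',[e])
E
```

```text
[0.58941931 0.03922485 0.05995423] [-179.91908914   -0.26690005   -0.20854068] 0.03652074339781029 [ 0.0498644  -0.26723252 -0.72036408]
```

View pics/side7.png

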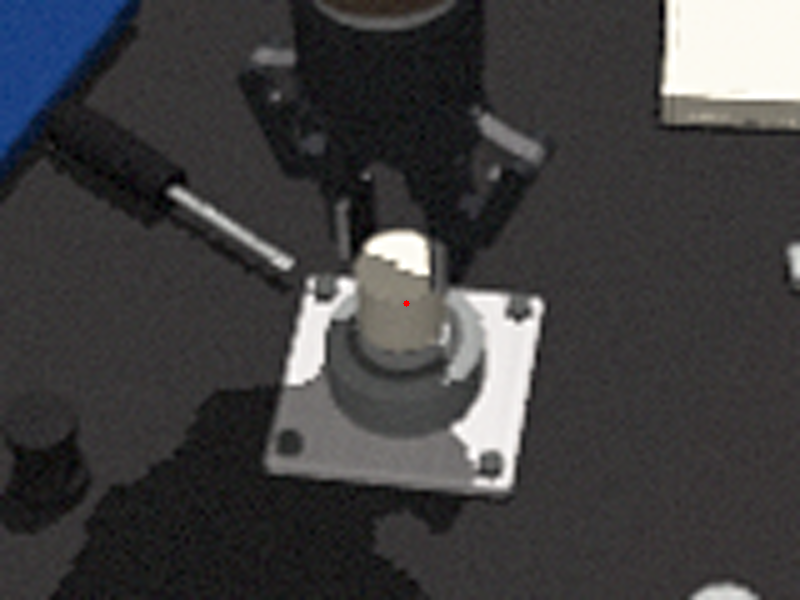

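View pics/scene7.png

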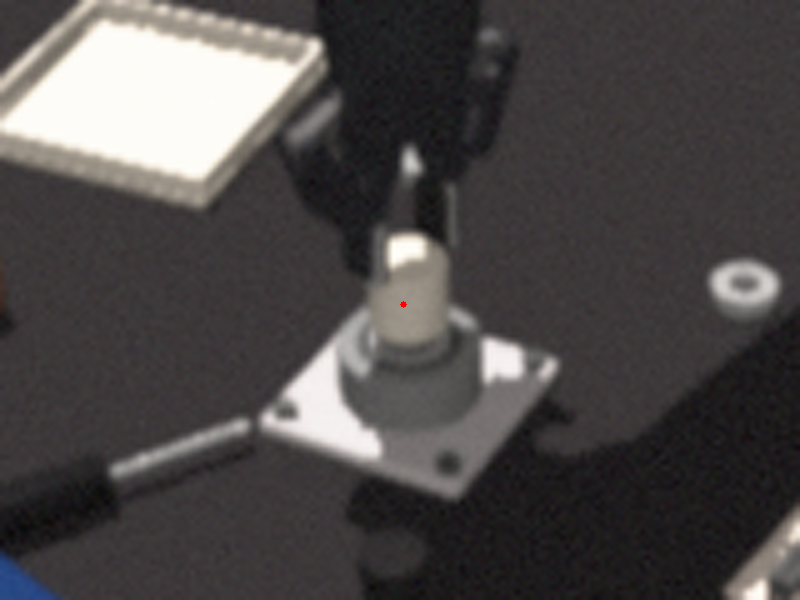

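Call:
play_rows(rows=[[0.8, [0, 0, -3], [0, 0, 0]], [0.8, [0, 0, -3], [0, 0, 0]], [0.8, [-1, 3, 0], [0, 0, 0]], [0.8, [-1.5, 4.5, 0], [0, 0, 0]], [0.8, [-1.5, 4.5, 0], [0, 0, 0]], [0.8, [-1.5, 4.5, 0], [0, 0, 0]], [0.8, [-1, 4, 0], [0, 0, 0]], [0.8, [-0.5, 3, 0], [0, 0, 0]], [0.8, [0, 0, 0], [0, 0, 0]]])

```text
time: 5.3
ee_pos: [0.5172, -0.2029, 0.1225]
tcp_rot: [-180.0, -0.5, 0.0]
wrist_force: [0.2, 1.2, 0.2]
opening: 0.0363
```

Now over the tray and down.

Call:
play_rows(rows=[[0.8, [-1.2, 4, 2], [0, 0, 0]], [0.8, [0, 0, 3], [0, 0, 0]], [0.8, [0, 0, 2], [0, 0, 0]], [0.8, [0, 0, 1], [0, 0, 0]], [0.8, [0, 0, 0], [0, 0, 0]]])

```text
time: 5.8
ee_pos: [0.5065, -0.2447, 0.0411]
tcp_rot: [180.0, -0.7, -0.1]
wrist_force: [0.4, 0.2, 0.0]
opening: 0.0362
```

```bash

python3 - <<'E'
from h import *
o=get_obs(); print(o['ee_pos'],o['tcp_rot'],o['opening'],o['wrist_force'])
T=rot(o['tcp_rot']); e=o['ee_pos']
for n in ['side','scene']: look(n,n+'8',[e])
E
```

```text
[ 0.50648639 -0.24473014  0.04113416] [ 1.79975147e+02 -6.59001330e-01 -6.47843589e-02] 0.03620352903037989 [0.40923532 0.23572687 0.03753883]
```

View pics/side8.png

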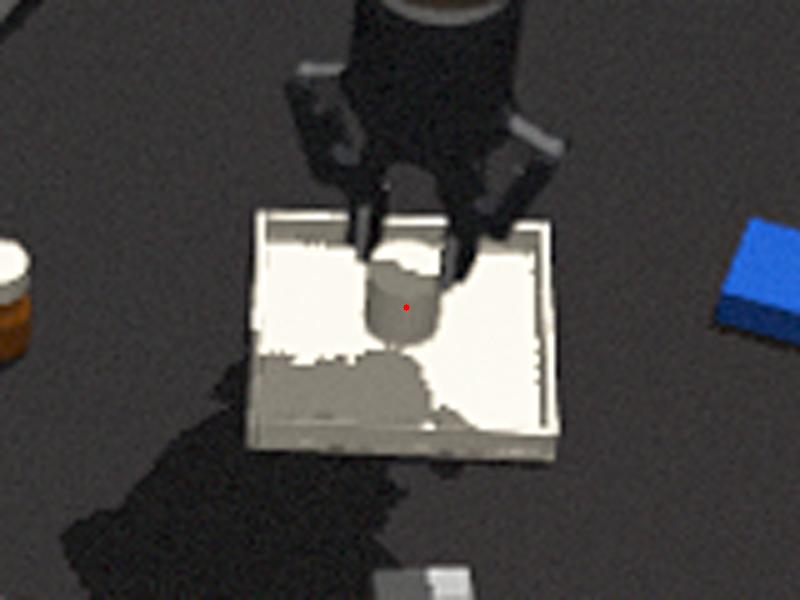

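View pics/scene8.png

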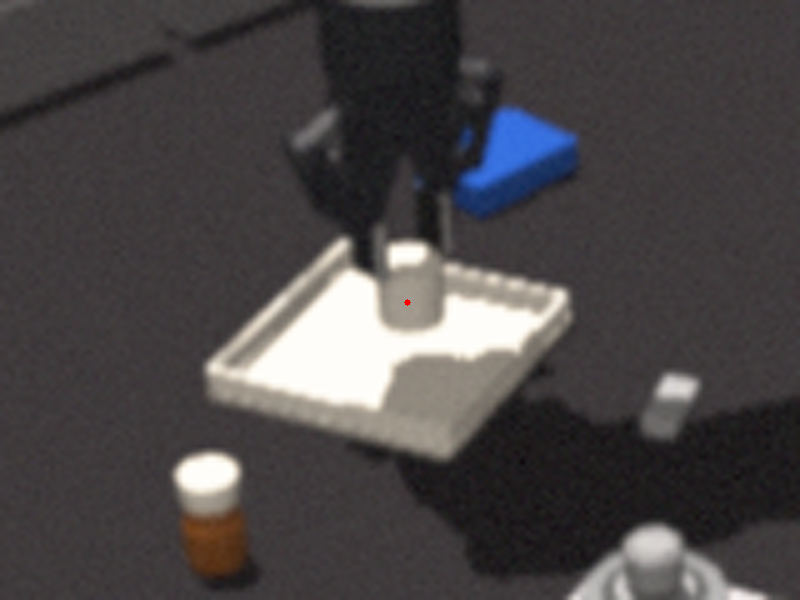

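Call:
play_rows(rows=[[0.8, [0, 0, 1.2], [0, 0, 0]], [0.8, [0, 0, 0.6], [0, 0, 0]], [0.8, [0, 0, 0.3], [0, 0, 0]], [0.8, [0, 0, 0.2], [0, 0, 0]]])

```text
time: 6.3
ee_pos: [0.5099, -0.245, 0.0213]
tcp_rot: [179.8, -1.0, 0.0]
wrist_force: [0.1, 0.1, -0.8]
opening: 0.0361
```

Call:
play_rows(rows=[[0.8, [-0.2, 0, 0.3], [0, -1, 0]], [0.8, [0, 0, 0.3], [0, 0, 0]], [0.8, [0, 0, 0.2], [0, 0, 0]], [0.8, [0, 0, 0.1], [0, 0, 0]]])

```text
time: 6.7
ee_pos: [0.508, -0.2453, 0.0123]
tcp_rot: [179.8, 0.0, 0.0]
wrist_force: [-4.6, 0.8, 10.5]
opening: 0.0361
```

Call:
play_rows(rows=[[0.4, [0, 0, -0.1], [0, 0, 0]], [0.3, [0, 0, 0], [0, 0, 0]], [0.3, [0, 0, 0], [0, 0, 0]], [0.3, [0, 0, 0], [0, 0, 0]], [0.3, [0, 0, 0], [0, 0, 0]]])

```text
time: 7.2
ee_pos: [0.5083, -0.2454, 0.0137]
tcp_rot: [179.7, -0.0, 0.0]
wrist_force: [-0.4, 0.2, 0.7]
opening: 0.0603
```

```bash

python3 - <<'E'
from h import *
o=get_obs(); print(o['ee_pos'],o['tcp_rot'],o['opening'],o['wrist_force'])
T=rot(o['tcp_rot']); e=o['ee_pos']
for n in ['side']: look(n,n+'9',[e])
p=camera('wrist'); save(p,'w9')
E
```

```text
[ 0.50826295 -0.24540178  0.01365842] [ 1.79746704e+02 -1.25674637e-02  3.45550287e-02] 0.06032059266241611 [-0.38374446  0.16491596  0.67055114]
```

View pics/side9.png

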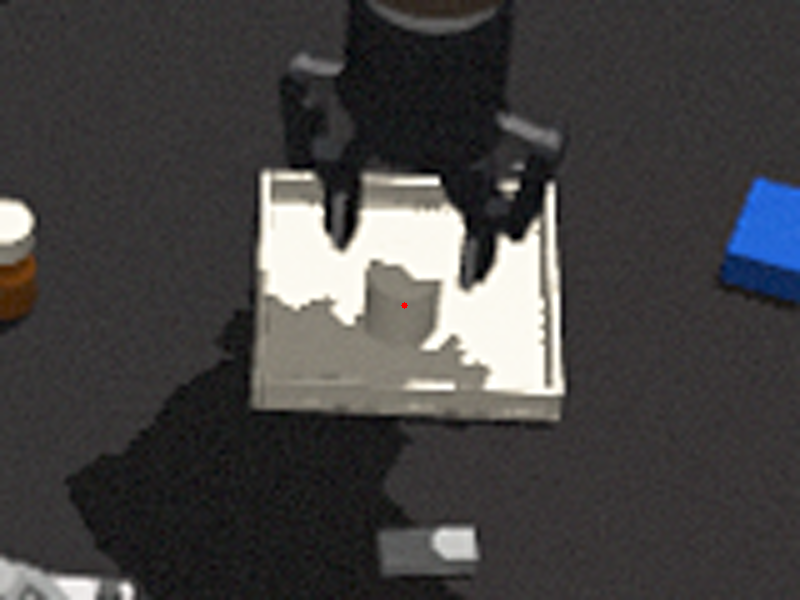

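View pics/w9.png

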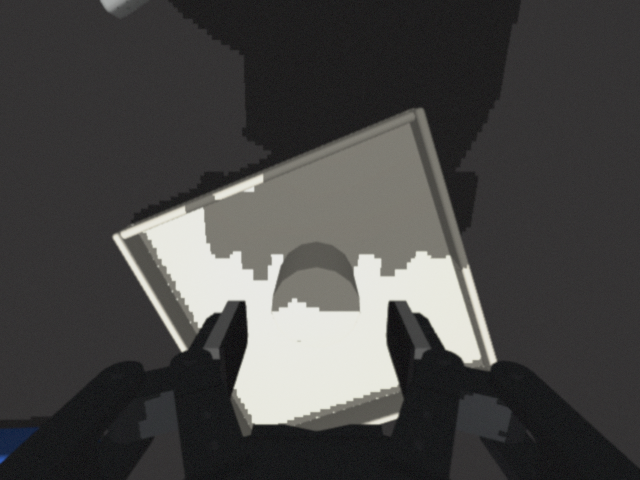

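Call:
play_rows(rows=[[0.3, [0, 0, -2], [0, 0, 0]], [0.2, [0, 0, -5], [0, 0, 0]], [0, [0, -3, -5], [0, 0, -4]], [0, [0, -5, -3], [0, 0, -8]], [0, [0, -5, 0], [0, 0, -8]], [0, [0, -5, 0], [0, 0, -8]], [0, [0, -5, 0], [0, 0, -8]]])

```text
time: 8.0
ee_pos: [0.4535, -0.0335, 0.1577]
tcp_rot: [179.9, 0.1, 36.8]
wrist_force: [1.0, 0.9, -0.6]
opening: 0.0857
```

```bash

python3 - <<'E'
from h import *
o=get_obs(); print(o['ee_pos'],o['tcp_rot'],o['q'].round(1))
s=camera('side')
print('pivot',onz(s,[[235,318]],.05),'clip',onz(s,[[207.6,320.4]],.012),'ends',onz(s,[[292.4,320.4],[284,344]],.05))
E
```

```text
[ 0.45349409 -0.03346352  0.15769612] [1.79921934e+02 7.14925656e-02 3.67806871e+01] [-4.1 -8.8 -8.8 89.9 -0.1 49.1]
pivot [[0.55426076 0.28087613 0.05      ]] clip [[0.61564852 0.29147999 0.012     ]] ends [[0.45097027 0.23837339 0.05      ]
 [0.44295452 0.29048302 0.05      ]]
```

Call:
play_rows(rows=[[0, [0, 0, 0], [0, 0, -8.5]], [0, [0, 0, 0], [0, 0, -8.5]], [0, [0, 0, 0], [0, 0, -8.5]], [0, [0, 0, 0], [0, 0, -8.5]], [0, [0, 0, 0], [0, 0, -8.5]], [0, [2, 3, 0], [0, 0, -8.5]], [0, [2.5, 4, 0], [0, 0, -8.5]], [0, [2, 4, 0], [0, 0, 0]], [0, [0, 0, 0], [0, 0, 0]]])

```text
time: 8.95
ee_pos: [0.5635, 0.0392, 0.1598]
tcp_rot: [179.8, 0.0, 97.2]
wrist_force: [-1.6, -1.0, -0.0]
opening: 0.0851
```

```bash

python3 - <<'E'
from h import *
o=get_obs(); print(o['ee_pos'],o['tcp_rot'],o['q'].round(1),o['qd'].round(1))
p=camera('wrist'); save(p,'w10'); import pickle; pickle.dump(p,open('w10.pkl','wb'))
p=camera('side'); pickle.dump(p,open('s10.pkl','wb'))
cv2.imwrite('pics/s10.png',cv2.cvtColor(cv2.resize(p['img'][190:340,190:350],None,fx=4,fy=4,interpolation=2),cv2.COLOR_RGB2BGR))
E
```

```text
[0.56352196 0.03917428 0.15981897] [1.79844197e+02 3.28182507e-02 9.72053085e+01] [ 4.   6.1  6.  89.7 -0.  -3.2] [-1.5 -3.3 -2.   2.1 -0.8 -3.7]
```

View pics/w10.png

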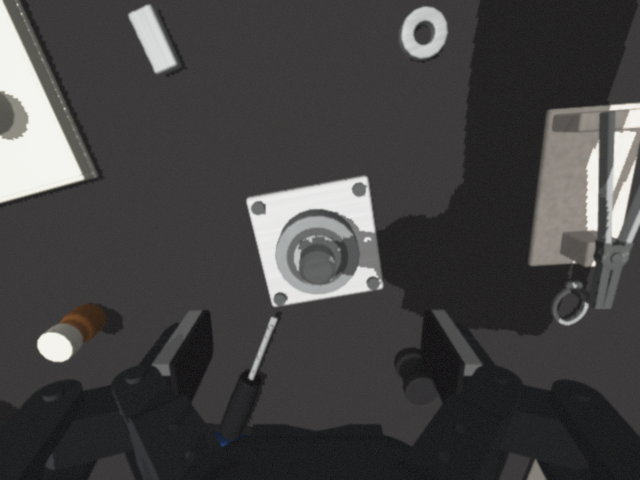

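```bash

python3 - <<'E'
from h import *; import pickle
p=pickle.load(open('w10.pkl','rb'))
h=onz(p,[[258.5,208],[359,189],[374,284],[280,299]],.010); print(h.mean(0),h)
c=onz(p,[[247,197],[367,177],[383,289],[271,307]],.010); print(c.mean(0))
print('disc',onz(p,[[317,265]],.070))
cv2.imwrite('pics/w10z.png',cv2.cvtColor(cv2.resize(p['img'][170:320,240:400],None,fx=5,fy=5,interpolation=2),cv2.COLOR_RGB2BGR))
E
```

```text
[0.59050082 0.04241537 0.01      ] [[ 0.56080751 -0.01455499  0.01      ]
 [ 0.53294045  0.07136163  0.01      ]
 [ 0.62067009  0.1000618   0.01      ]
 [ 0.64758523  0.01279305  0.01      ]]
[0.58900093 0.04140643 0.01      ]
disc [[0.58487375 0.04087435 0.07      ]]
```

View pics/w10z.png

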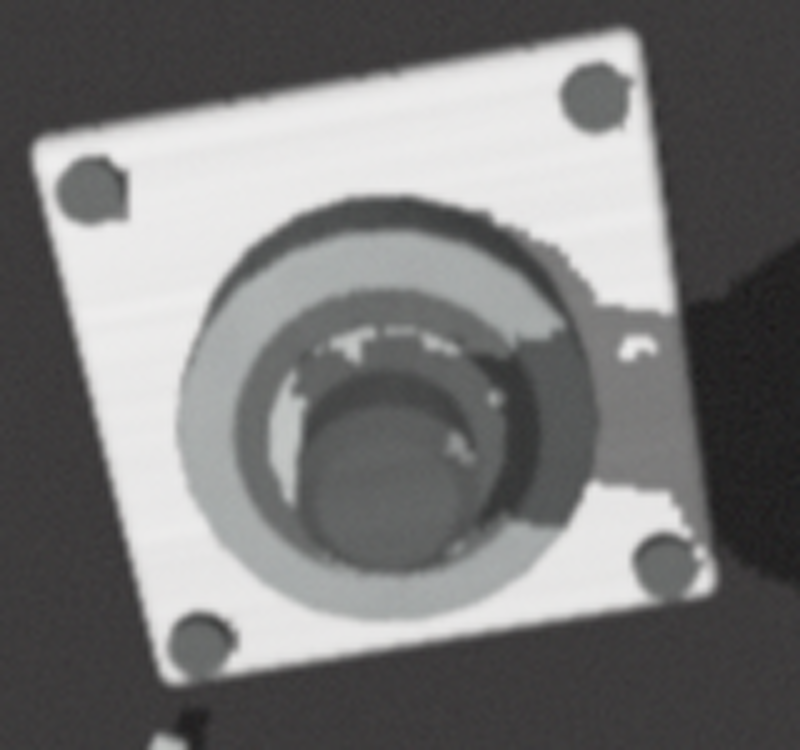

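View pics/s10.png

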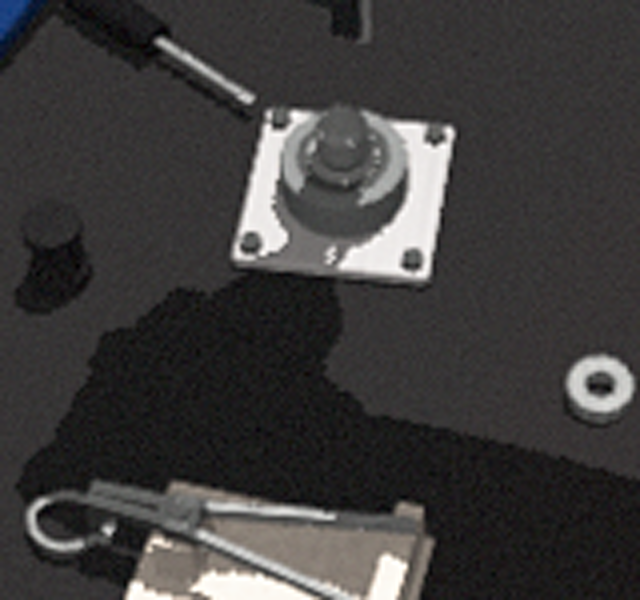

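Call:
play_rows(rows=[[0, [4, -1, 0], [0, 0, -2]], [0, [5, -1, 0], [0, 0, 0]], [0, [5, -1, 0], [0, 0, 0]], [0, [5, -1, 0], [0, 0, 0]], [0, [4, -1, 0], [0, 0, 0]], [0, [0, 0, 0], [0, 0, 0]], [0, [0, 0, 0], [0, 0, 0]]])

```text
time: 9.75
ee_pos: [0.4705, 0.2561, 0.1642]
tcp_rot: [179.6, 0.0, 98.6]
wrist_force: [0.6, -0.1, -0.7]
opening: 0.0852
```

```bash

python3 - <<'E'
from h import *
o=get_obs(); print(o['ee_pos'],o['tcp_rot'],o['q'].round(1),o['qd'].round(1))
p=camera('wrist'); save(p,'w11'); import pickle; pickle.dump(p,open('w11.pkl','wb'))
E
```

```text
[0.47049664 0.25607384 0.1642192 ] [1.79592386e+02 4.66510793e-02 9.86178707e+01] [28.7  1.9  2.1 89.8 -0.2 20. ] [ 1.6 -1.3 -0.7  0.1  0.5  1. ]
```

View pics/w11.png

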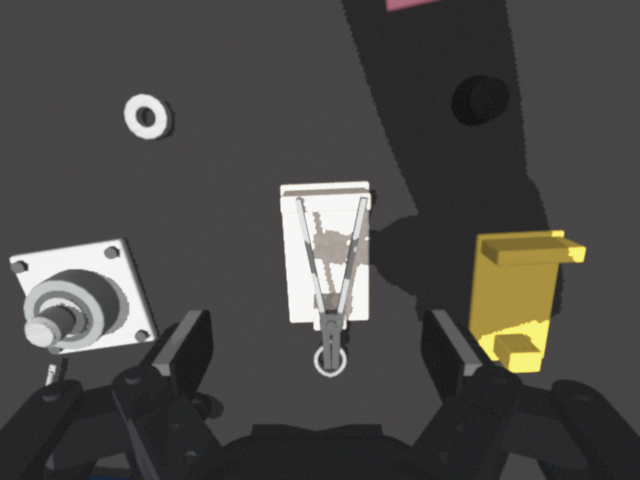

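```bash

python3 - <<'E'
from h import *; import pickle
p=pickle.load(open('w10.pkl','rb'))
print('disc70',onz(p,[[317.3,267.8]],.070),'ring40',onz(p,[[317.6,255.2]],.040))
p=pickle.load(open('w11.pkl','rb'))
cv2.imwrite('pics/w11z.png',cv2.cvtColor(cv2.resize(p['img'][175:385,270:390],None,fx=4,fy=2.8,interpolation=2),cv2.COLOR_RGB2BGR))
cv2.imwrite('pics/w11y.png',cv2.cvtColor(cv2.resize(p['img'][230:360,10:170],None,fx=4,fy=4,interpolation=2),cv2.COLOR_RGB2BGR))
cv2.imwrite('pics/w11z.png',cv2.cvtColor(cv2.resize(p['img'][285:385,270:390],None,fx=6,fy=6,interpolation=2),cv2.COLOR_RGB2BGR))
cv2.imwrite('pics/w11x.png',cv2.cvtColor(cv2.resize(p['img'][175:295,270:390],None,fx=5,fy=5,interpolation=2),cv2.COLOR_RGB2BGR))
E
```

```text
disc70 [[0.58710686 0.04138516 0.07      ]] ring40 [[0.58773832 0.04175044 0.04      ]]
```

View pics/w11z.png

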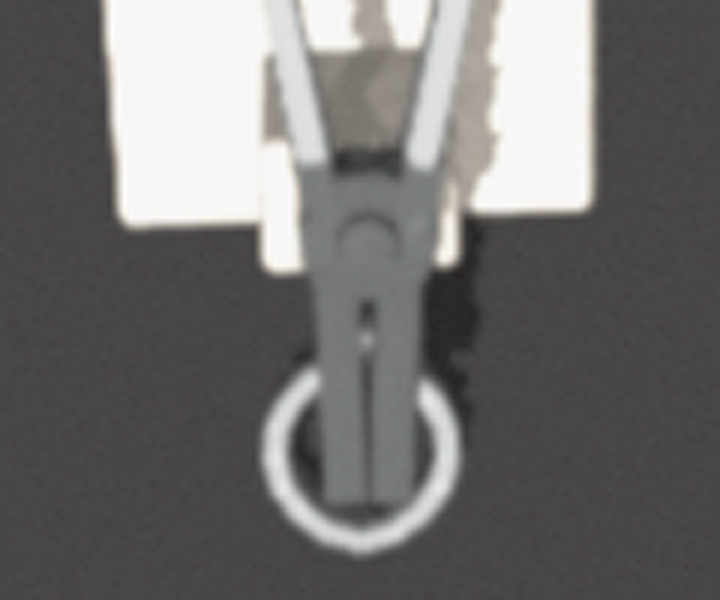

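View pics/w11x.png

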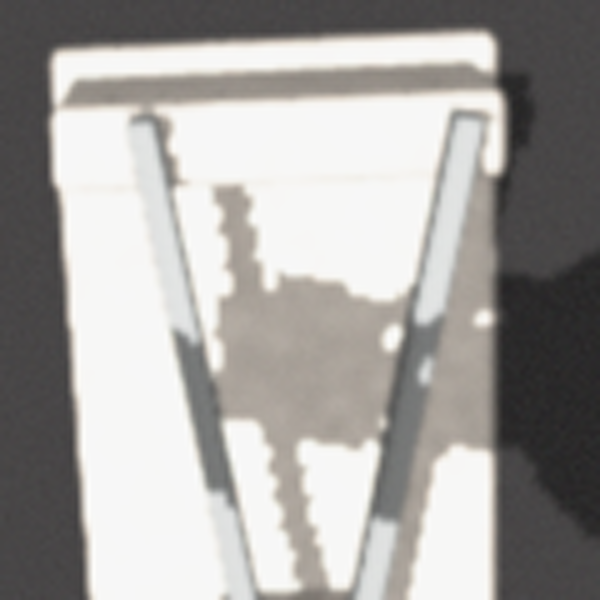

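```bash

python3 - <<'E'
from h import *; import pickle
p=pickle.load(open('w11.pkl','rb'))
e=onz(p,[[298.6,198.6],[364,198.6]],.050)[:,:2]; pv=onz(p,[[331.5,325.3]],.051)[0,:2]; cl=onz(p,[[330.3,360.8]],.0125)[0,:2]; tip=onz(p,[[331.5,367.5]],.05)[0,:2]
m=e.mean(0)
for n,a,b in [('end-piv',m,pv),('end-clip',m,cl),('piv-clip',pv,cl),('end-tip',m,tip)]:
    d=b-a; print(n,np.linalg.norm(d),np.degrees(np.arctan2(d[1],d[0])))
print('piv',pv,'ends',m,'clip',cl,'tip',tip)
u=(cl-m)/np.linalg.norm(cl-m)
print('grip est', m+u*.067, pv-u*.048, cl-u*.11175)
o=get_obs();print(o['ee_pos'],o['tcp_rot'])
E
```

```text
end-piv 0.1121039774019304 9.367577271049303
end-clip 0.176930240181836 9.416755082095777
piv-clip 0.0648263754827369 9.501798083876256
end-tip 0.1566860057758327 9.362006058415252
piv [0.55561088 0.28073676] ends [0.44500188 0.26248985] clip [0.61954787 0.2914382 ] tip [0.59960087 0.28797824]
grip est [0.51109901 0.27345202] [0.50825772 0.27288326] [0.50930377 0.27315428]
[0.47071217 0.25581718 0.16430935] [1.79589985e+02 3.15917904e-02 9.85765379e+01]
```

Call:
play_rows(rows=[[0.3, [0.6, 2, 2], [0, 0.4, -0.8]], [0.3, [0.5, 2, 3], [0, 0, 0]], [0.3, [0, 0, 3], [0, 0, 0]], [0.3, [0, 0, 1], [0, 0, 0]], [0.3, [0, 0, 0], [0, 0, 0]], [0.3, [0, 0, 0], [0, 0, 0]]])

```text
time: 10.4
ee_pos: [0.5135, 0.266, 0.0768]
tcp_rot: [179.2, -0.4, 98.8]
wrist_force: [0.6, 0.2, -0.0]
opening: 0.0595
```

```bash

python3 - <<'E'
from h import *
o=get_obs(); print(o['ee_pos'],o['tcp_rot'],o['opening'],o['qd'].round(1))
p=camera('wrist'); save(p,'w12')
look('side','side12',[o['ee_pos']]);look('scene','scene12',[o['ee_pos']])
E
```

```text
[0.51351604 0.26603037 0.07675967] [179.2387846   -0.4359304   98.79158658] 0.059536765117985876 [-0.7 -0.5  0.   0.2  0.  -0.1]
```

View pics/w12.png

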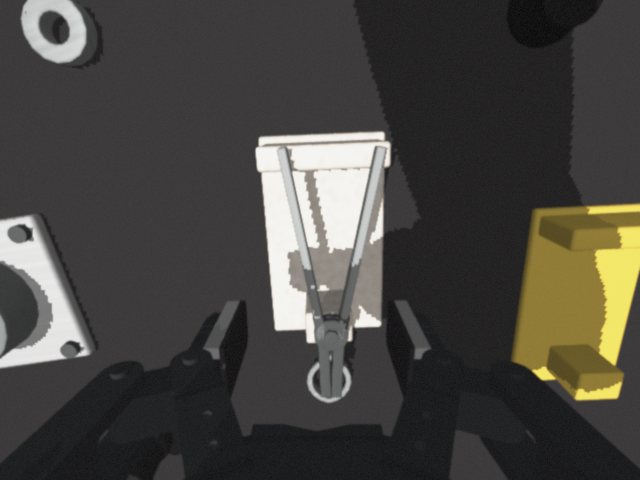

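View pics/side12.png

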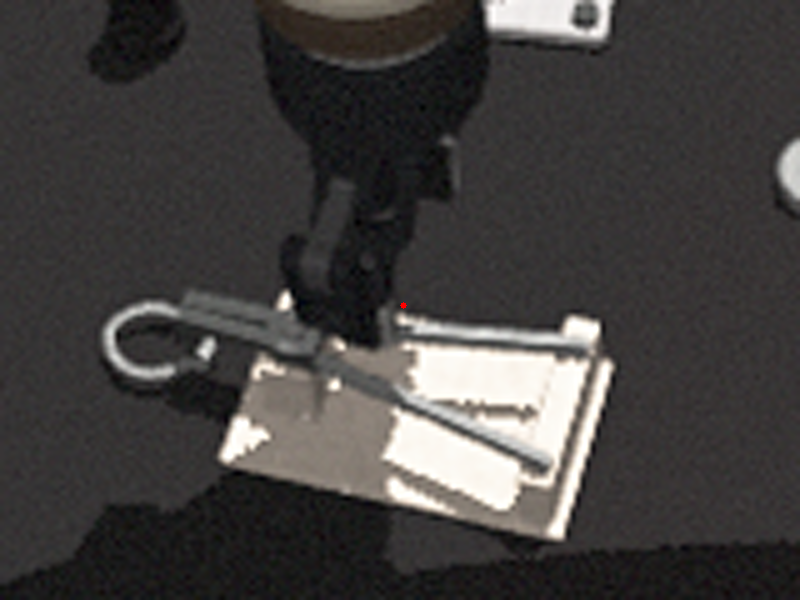

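View pics/scene12.png

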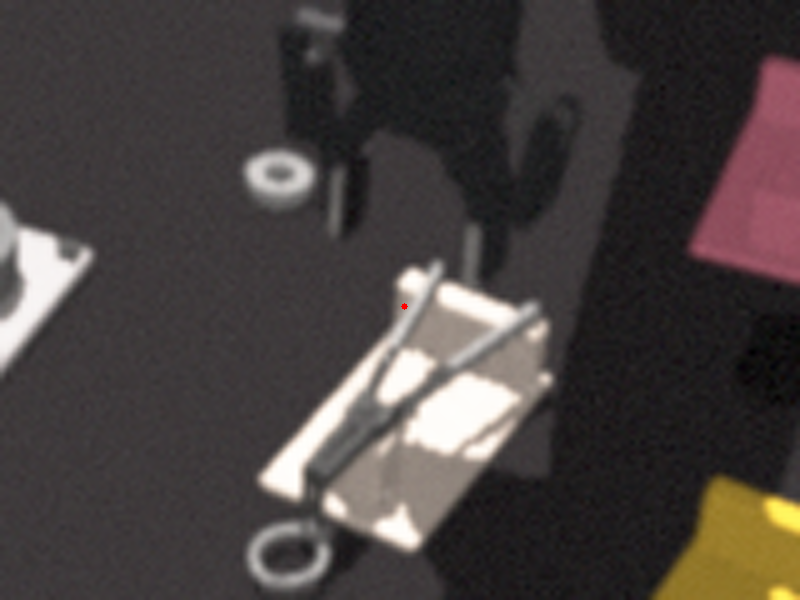

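```bash

python3 - <<'E'
from h import *
o=get_obs(); e=o['ee_pos']; T=rot(o['tcp_rot'])
def org(p):
    us=proj(p,[e]); return int(us[0,0]-80),int(us[0,1]-60)
s=camera('side');c=camera('scene')
def f(p,u): x,y=org(p); return [[u[0]/5+x-.5,u[1]/5+y-.5]]
for a,b in [((385,345),(472,282)),((370,345),(490,270))]:
    X=tri([(s,f(s,a)),(c,f(c,b))]); print(X,(X-e)@T)
    print(proj(s,X)-f(s,a),proj(c,X)-f(c,b))
print(e,o['tcp_rot'])
E
```

```text
[0.50485811 0.29592078 0.10217028] [ 0.03030377 -0.00404479 -0.02463291]
[[ 0.09540412 -0.37594703]] [[0.23423819 0.21398308]]
[0.50536874 0.30454362 0.11447132] [ 0.03884588 -0.00203407 -0.03683615]
[[ 0.02816152 -0.10996868]] [[0.06830897 0.06225201]]
[0.51384135 0.26685413 0.07735314] [179.15215277  -0.46813384  98.84161064]
```

Call:
play_rows(rows=[[0.3, [0.7, -0.4, 1], [0.8, -0.5, -0.6]], [0.3, [0, 0, 1.5], [0, 0, 0]], [0.3, [0, 0, 0], [0, 0, 0]]])

```text
time: 10.95
ee_pos: [0.5086, 0.2747, 0.0509]
tcp_rot: [179.9, 0.1, 99.6]
wrist_force: [-0.3, -0.4, -0.1]
opening: 0.0595
```

```bash
cat >> h.py <<'E'
def delta(xyz,rpy):
    o=get_obs(); T=R.from_euler('xyz',o['tcp_rot'],degrees=True); 
    d=T.inv().apply(np.array(xyz)-o['ee_pos'])*100; r=(T.inv()*R.from_euler('xyz',rpy,degrees=True)).as_rotvec(degrees=True)
    print('t',o['time'],'pos',o['ee_pos'].round(4),'rpy',o['tcp_rot'].round(2),'op',round(o['opening'],4),'F',o['wrist_force'].round(1),'shift cm',d.round(2),'turn',r.round(2))
E
python3 -c "
from h import *
delta([.509,.273,.02],[180,0,99.4])"
```

```text
t 10.95 pos [0.5086 0.2747 0.0509] rpy [1.7995e+02 5.0000e-02 9.9560e+01] op 0.0595 F [-0.3 -0.4 -0.1] shift cm [-0.17  0.01  3.09] turn [0.05 0.05 0.16]
```

Call:
play_rows(rows=[[0.3, [-0.15, 0, 1], [0, 0, 0.1]], [0.3, [0, 0, 1], [0, 0, 0]], [0.3, [0, 0, 0.6], [0, 0, 0]], [0.3, [0, 0, 0], [0, 0, 0]]])

```text
time: 11.35
ee_pos: [0.508, 0.2729, 0.0212]
tcp_rot: [-179.9, 0.1, 99.5]
wrist_force: [-0.2, -0.1, -0.0]
opening: 0.0597
```

```bash
python3 -c "
from h import *
delta([.509,.273,.02],[180,0,99.4])
p=camera('wrist'); save(p,'w13')
e=get_obs()['ee_pos']
look('side','side13',[e]);look('scene','scene13',[e])"
```

```text
t 11.35 pos [0.508  0.2729 0.0212] rpy [-1.7993e+02  1.0000e-01  9.9480e+01] op 0.0597 F [-0.2 -0.1 -0. ] shift cm [-0.01  0.1   0.12] turn [-0.07  0.1   0.08]
```

View pics/w13.png

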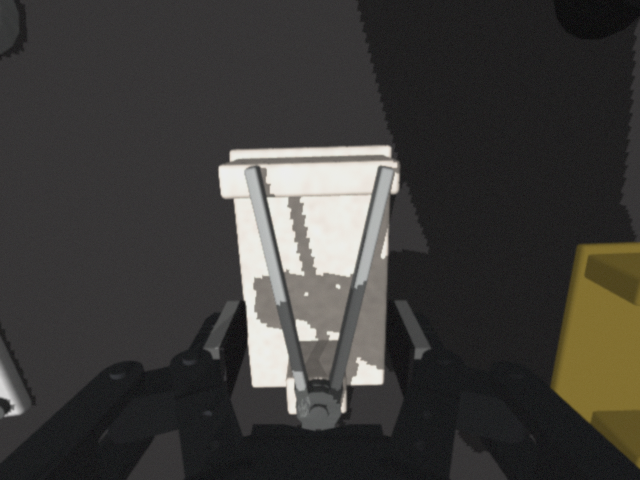

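View pics/side13.png

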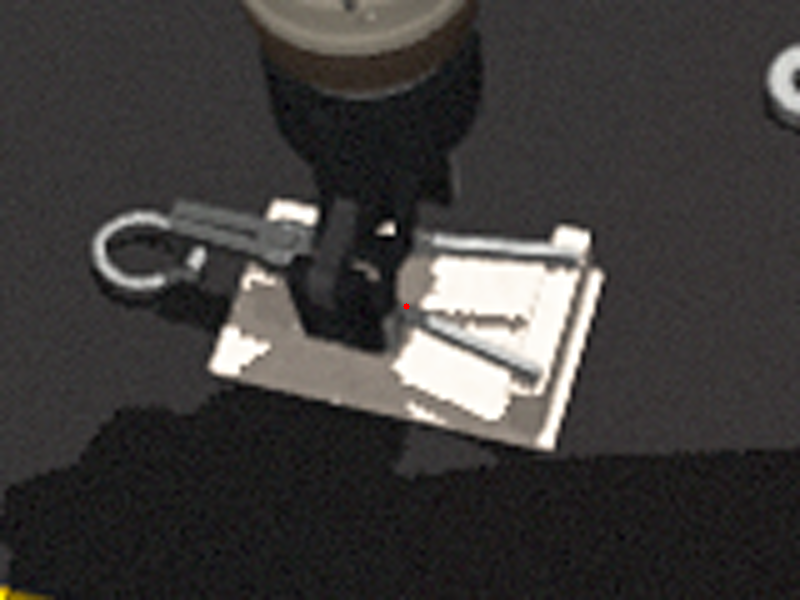

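View pics/scene13.png

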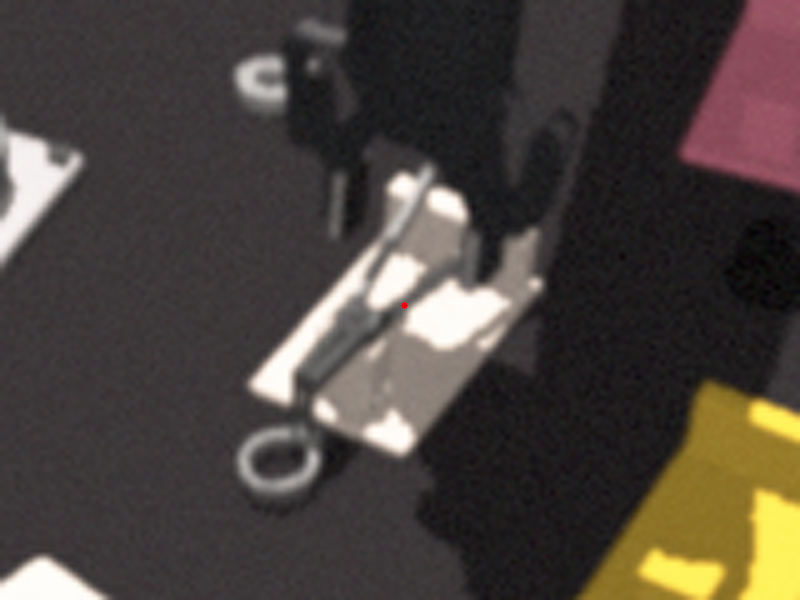

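Call:
play_rows(rows=[[0.4, [0, 0.1, 0.3], [0, 0, 0]], [0.6, [0, 0, 0], [0, 0, 0]], [1, [0, 0, 0], [0, 0, 0]], [1, [0, 0, 0], [0, 0, 0]], [1, [0, 0, 0], [0, 0, 0]], [1, [0, 0, 0], [0, 0, 0]]], newtons=35)

```text
time: 12.1
ee_pos: [0.5111, 0.274, 0.0223]
tcp_rot: [179.7, -0.0, 99.5]
wrist_force: [1.0, -0.1, -1.8]
opening: 0.0129
```

```bash
python3 -c "
from h import *
delta([.509,.273,.02],[180,0,99.4])
p=camera('wrist'); save(p,'w14')
e=get_obs()['ee_pos']
look('side','side14',[e]);look('scene','scene14',[e])"
```

```text
t 12.1 pos [0.5111 0.274  0.0223] rpy [ 1.7974e+02 -1.0000e-02  9.9470e+01] op 0.0129 F [ 1.  -0.1 -1.8] shift cm [-0.06 -0.22  0.23] turn [ 0.26 -0.01  0.07]
```

View pics/w14.png

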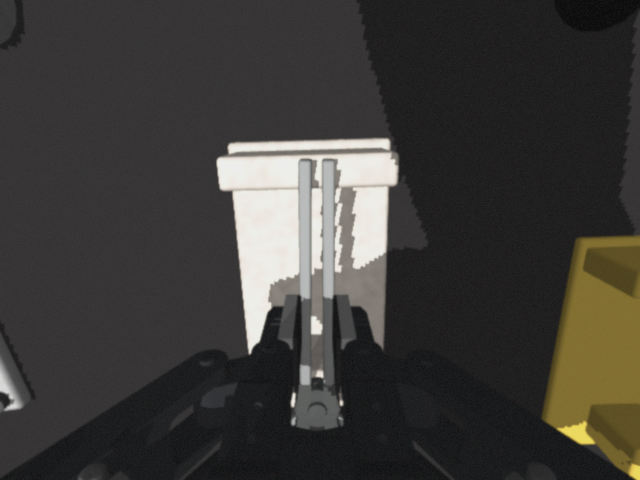

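View pics/side14.png

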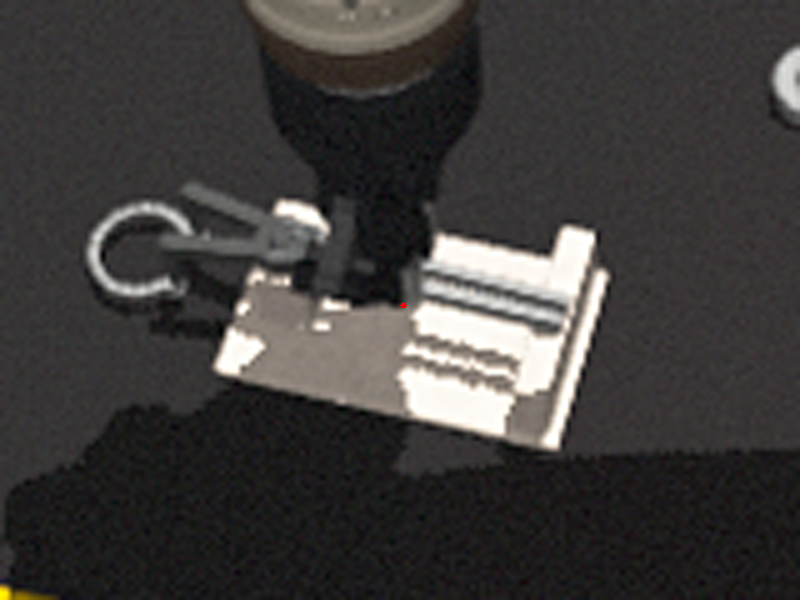

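View pics/scene14.png

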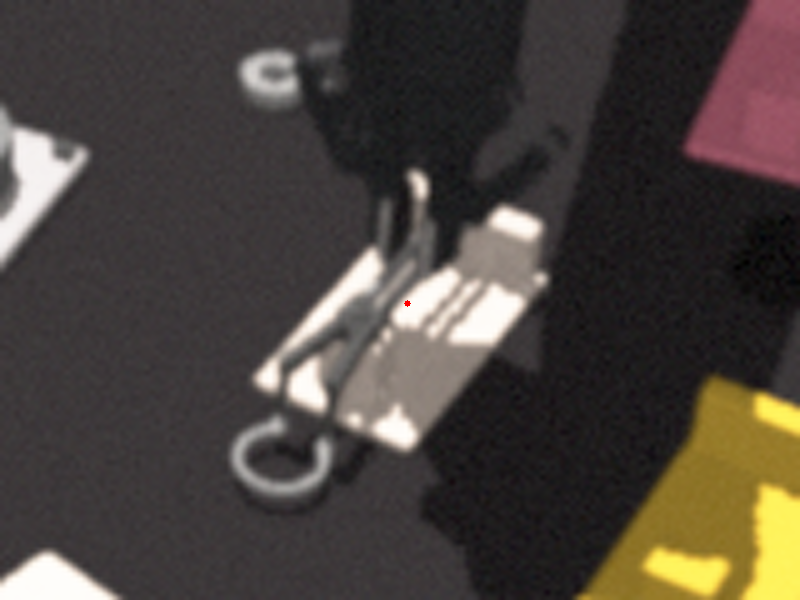

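Call:
play_rows(rows=[[1, [0, 0, -0.5], [0, 0, 0]], [1, [0, 0, -1], [0, 0, 0]], [1, [0, 0, -2], [0, 0, 0]], [1, [0, 0, -3], [0, 0, 0]], [1, [0, 0, -2], [0, 0, 0]], [1, [0, 0, 0], [0, 0, 0]], [1, [0, 0, 0], [0, 0, 0]]], newtons=40)

```text
time: 12.95
ee_pos: [0.51, 0.2736, 0.112]
tcp_rot: [179.8, 0.0, 99.5]
wrist_force: [-0.1, -0.5, -1.9]
opening: 0.0128
```

```bash
python3 -c "
from h import *
delta([.509,.273,.02],[180,0,99.4])
e=get_obs()['ee_pos']
look('side','side15',[e+[.06,0.01,0]]);look('scene','scene15',[e+[.06,0.01,0]])"
```

```text
t 12.95 pos [0.51   0.2736 0.112 ] rpy [1.7983e+02 2.0000e-02 9.9470e+01] op 0.0128 F [-0.1 -0.5 -1.9] shift cm [-0.04 -0.13  9.2 ] turn [0.17 0.02 0.07]
```

View pics/side15.png

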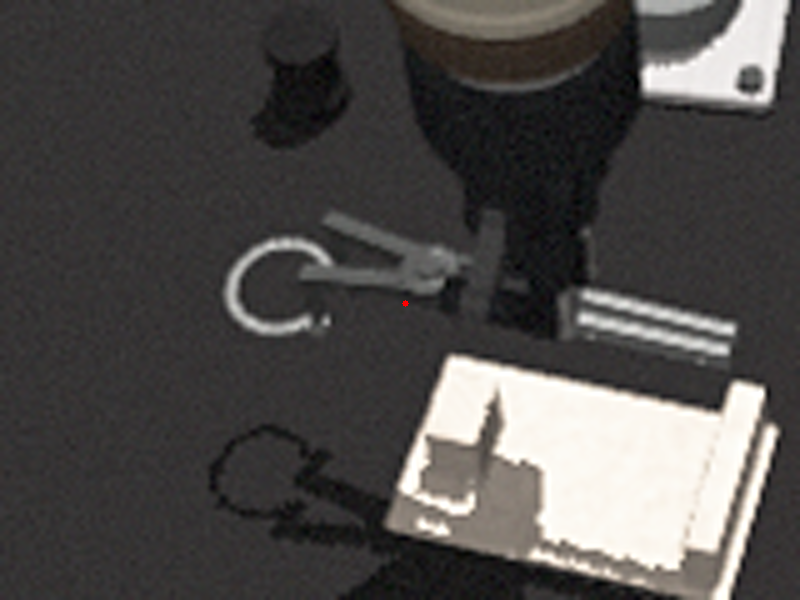

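View pics/scene15.png

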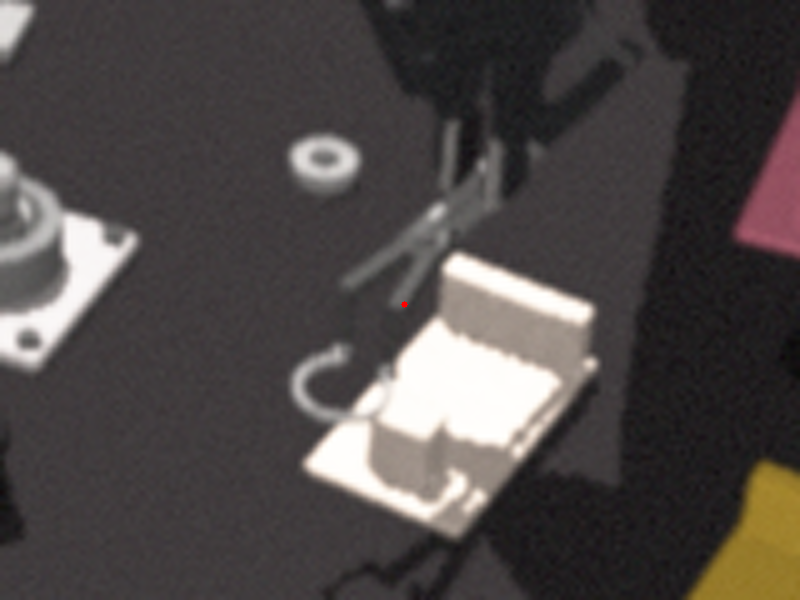

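```bash
cat >> h.py <<'E'
from scipy.ndimage import map_coordinates, gaussian_filter
from scipy.optimize import minimize
def fitclip(ps,x0,yaw,use=None,fixz=None,span=None):
    """ps list of pictures; x0 guess; use: list of angle ranges (deg rel pliers x) per picture"""
    ims=[gaussian_filter(p['img'].mean(2).astype(float),.6) for p in ps]
    def sc(c):
        s=0
        for k,(p,im) in enumerate(zip(ps,ims)):
            a0,a1=(use[k] if use else (-135,135))
            th=np.radians(np.linspace(a0,a1,120)+yaw)
            def v(r):
                u=proj(p,np.c_[c[0]+r*np.cos(th),c[1]+r*np.sin(th),0*th+c[2]]); return map_coordinates(im,[u[:,1],u[:,0]],order=1,mode='nearest')
            s+=np.mean(np.minimum(v(.01875),180)-.5*np.minimum(v(.0145),180)-.5*np.minimum(v(.0232),180))
        return -s
    best=None
    g=np.arange(-.010,.0101,.0025)
    zs=[0] if fixz is not None else np.arange(-.006,.0061,.003)
    for dx in g:
        for dy in g:
            for dz in zs:
                c=np.array(x0)+[dx,dy,dz]
                q=sc(c)
                if best is None or q<best[0]: best=(q,c)
    if fixz is not None:
        r=minimize(lambda a:sc([a[0],a[1],x0[2]]),best[1][:2],method='Nelder-Mead',options=dict(initial_simplex=best[1][:2]+np.array([[0,0],[.001,0],[0,.001]]),xatol=1e-5)); return np.r_[r.x,x0[2]],r.fun
    r=minimize(sc,best[1],method='Nelder-Mead',options=dict(initial_simplex=best[1]+np.array([[0,0,0],[.001,0,0],[0,.001,0],[0,0,.001]]),xatol=1e-5)); return r.x,r.fun
E
python3 - <<'E'
from h import *
o=get_obs(); e=o['ee_pos']; yaw=o['tcp_rot'][2]-90; u=np.array([np.cos(np.radians(yaw)),np.sin(np.radians(yaw)),0])
g=e+u*.1125+[0,0,-.011]
s=camera('side');c=camera('scene')
for ps in ([s],[c],[s,c]):
    X,f=fitclip(ps,g,yaw,fixz=None if len(ps)>1 else 1); T=rot(o['tcp_rot']); print(X,f,'tool',((X-e)@T).round(4))
th=np.radians(np.linspace(-180,180,60))
for n,p in [('side',s),('scene',c)]:
    look(n,n+'16',[X]+[X+.01875*np.array([np.cos(t),np.sin(t),0]) for t in th],f=6,half=(60,45))
E
```

```text
[0.62060222 0.29131173 0.10033967] -93.18695850235493 tool [-0.0006  0.1123  0.0112]
[0.62002569 0.29216685 0.10033967] -32.81410629604851 tool [0.0003 0.1119 0.0112]
[0.62015568 0.29183381 0.10110218] -124.51721740005682 tool [-0.      0.112   0.0105]
```

View pics/side16.png

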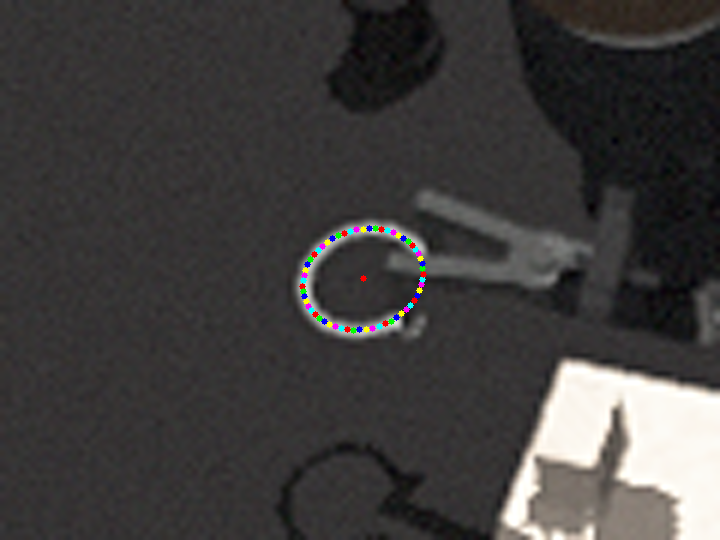

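View pics/scene16.png

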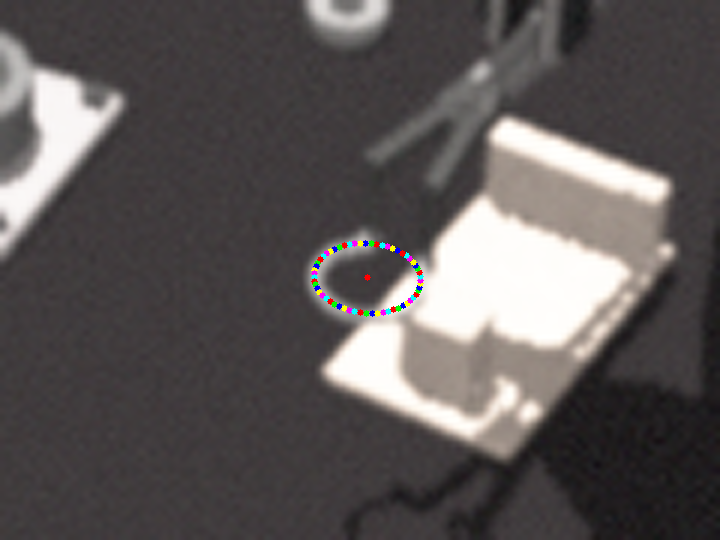

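Call:
play_rows(rows=[[1, [-2, -0.6, 0], [0, 0, 0]], [1, [-3, -0.9, 0], [0, 0, 0]], [1, [-3, -0.9, 0], [0, 0, 0]], [1, [-3, -0.9, 0], [0, 0, 0]], [1, [-3, -0.9, 0], [0, 0, 0]], [1, [-3, -0.9, 0], [0, 0, 0]], [1, [-2, -0.6, 0], [0, 0, 0]], [1, [-1, -0.4, 0], [0, 0, 0]], [1, [0, 0, 0], [0, 0, 0]], [1, [0, 0, 0], [0, 0, 0]]])

```text
time: 14.25
ee_pos: [0.4786, 0.0592, 0.1053]
tcp_rot: [-179.6, 0.1, 99.6]
wrist_force: [-0.1, 0.4, -2.1]
opening: 0.0127
```

```bash
python3 -c "
from h import *
delta([.4775,.0234,.108],[180,0,99.4])"
```

```text
t 14.25 pos [0.4786 0.0592 0.1053] rpy [-1.7962e+02  1.0000e-01  9.9570e+01] op 0.0127 F [-0.1  0.4 -2.1] shift cm [-3.51 -0.71 -0.26] turn [-0.38  0.1   0.17]
```

Call:
play_rows(rows=[[1, [-1.5, -0.3, 0], [-0.4, 0, 0]], [1, [-1.3, -0.25, 0], [0, 0, 0]], [1, [-0.6, -0.1, 0], [0, 0, 0]], [1, [0, 0, 0], [0, 0, 0]], [1, [0, 0, 0], [0, 0, 0]]])

```text
time: 14.75
ee_pos: [0.4786, 0.0265, 0.1047]
tcp_rot: [-180.0, 0.0, 99.8]
wrist_force: [-0.1, -0.2, -1.7]
opening: 0.0124
```

```bash
cat > m.py <<'E'
from h import *
import sys
tag=sys.argv[1]
delta([.4775,.0234,.108],[180,0,99.4])
o=get_obs(); e=o['ee_pos']; yaw=o['tcp_rot'][2]-90; T=rot(o['tcp_rot'])
g=e+T@[0,.112,.0105]
s=camera('side');c=camera('scene')
print('pred',g)
for ps in ([s],[c],[s,c]):
    X,f=fitclip(ps,g,yaw,fixz=None if len(ps)>1 else 1); print(X,f,'tool',((X-e)@T).round(4))
for n,p in [('side',s),('scene',c)]:
    cc=g
    us=proj(p,[cc]); x0=int(us[0,0]-50);y0=int(us[0,1]-40)
    cr=cv2.resize(p['img'][y0:y0+100,x0:x0+100],None,fx=6,fy=6,interpolation=2); cv2.imwrite('pics/%s%s.png'%(n,tag),cv2.cvtColor(cr,cv2.COLOR_RGB2BGR)); print(n,x0,y0)
import pickle; pickle.dump((s,c),open('sc%s.pkl'%tag,'wb'))
E
python3 m.py 17
```

```text
t 14.75 pos [0.4786 0.0265 0.1047] rpy [-1.7999e+02  3.0000e-02  9.9780e+01] op 0.0124 F [-0.1 -0.2 -1.7] shift cm [-0.29 -0.16 -0.33] turn [-0.01  0.03  0.38]
pred [0.5889442  0.04557044 0.09421479]
[0.58962028 0.04472367 0.09421479] -49.461385982324465 tool [-0.0009  0.1125  0.0105]
[0.58913481 0.04661795 0.09421479] -35.32702842961018 tool [0.001  0.1124 0.0105]
[0.58904383 0.04591555 0.09508602] -80.55050703766193 tool [0.0003 0.1122 0.0096]
side 223 174
scene 233 208
```

View pics/side17.png

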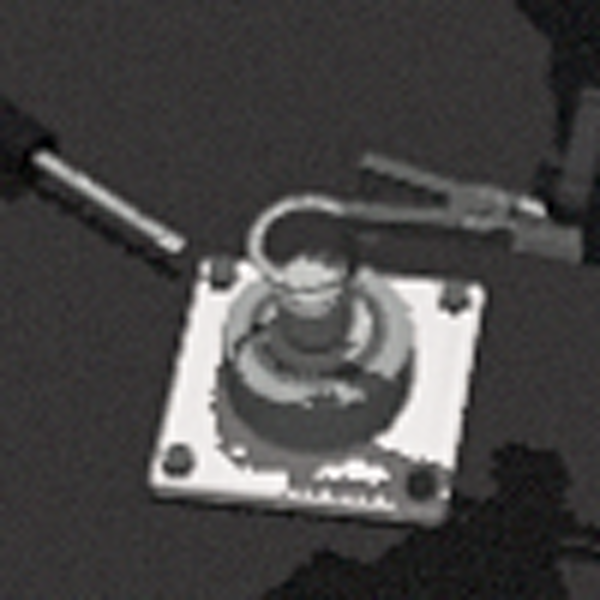

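View pics/scene17.png

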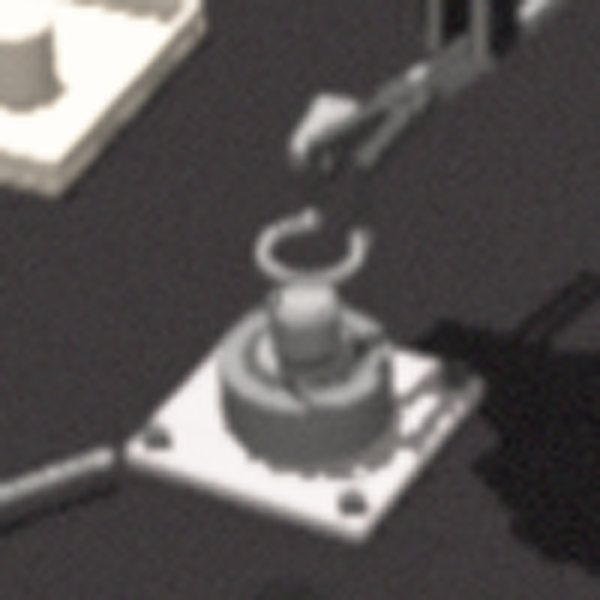

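```bash
python3 - <<'E'
from h import *; import pickle
s,c=pickle.load(open('sc17.pkl','rb'))
def cols(p,x,y,r,zs,x0,y0):
    th=np.linspace(0,2*np.pi,180); P=np.array([[x+r*np.cos(t),y+r*np.sin(t),z] for t in th for z in zs]); u=proj(p,P); f=lambda a,o:((a-o+.5)*6).round(0)
    return f(u[:,0].min(),x0),f(u[:,0].max(),x0),f(u[:,1].min(),y0),f(u[:,1].max(),y0)
for n,p,x0,y0 in [('side',s,223,174),('scene',c,233,208)]:
    for a in [(.588,.0417),(.590,.0417),(.588,.0437)]:
        print(n,a,'housing top',cols(p,*a,.036,[.040],x0,y0),'housing',cols(p,*a,.036,[.01,.040],x0,y0),'spindle66',cols(p,*a,.0145,[.066],x0,y0),'end',cols(p,*a,.011,[.07],x0,y0))
    cr=p['img'][y0:y0+100,x0:x0+100]
    im=cv2.resize(cr,None,fx=8,fy=6,interpolation=2)
    im=cv2.resize(p['img'][y0+30:y0+80,x0+30:x0+80],None,fx=12,fy=12,interpolation=2); 
    th=np.linspace(0,2*np.pi,90)
    for r,z,col in [(.036,.04,(0,255,0)),(.0145,.066,(255,0,0)),(.011,.07,(255,255,0)),(.036,.010,(0,0,255))]:
        for u in proj(p,np.c_[.588+r*np.cos(th),.0417+r*np.sin(th),0*th+z]): cv2.circle(im,(int((u[0]-x0-30+.5)*12),int((u[1]-y0-30+.5)*12)),1,col,-1)
    cv2.imwrite('pics/%s18.png'%n,cv2.cvtColor(im,cv2.COLOR_RGB2BGR))
E
```

```text
side (0.588, 0.0417) housing top (np.float64(224.0), np.float64(420.0), np.float64(258.0), np.float64(410.0)) housing (np.float64(224.0), np.float64(421.0), np.float64(258.0), np.float64(459.0)) spindle66 (np.float64(279.0), np.float64(359.0), np.float64(257.0), np.float64(318.0)) end (np.float64(288.0), np.float64(349.0), np.float64(257.0), np.float64(304.0))
side (0.59, 0.0417) housing top (np.float64(219.0), np.float64(415.0), np.float64(256.0), np.float64(408.0)) housing (np.float64(219.0), np.float64(416.0), np.float64(256.0), np.float64(457.0)) spindle66 (np.float64(274.0), np.float64(354.0), np.float64(255.0), np.float64(316.0)) end (np.float64(283.0), np.float64(344.0), np.float64(255.0), np.float64(302.0))
side (0.588, 0.0437) housing top (np.float64(222.0), np.float64(417.0), np.float64(262.0), np.float64(414.0)) housing (np.float64(222.0), np.float64(419.0), np.float64(262.0), np.float64(463.0)) spindle66 (np.float64(276.0), np.float64(356.0), np.float64(261.0), np.float64(322.0)) end (np.float64(286.0), np.float64(346.0), np.float64(261.0), np.float64(308.0))
scene (0.588
[... 378 characters left out ...]
ng top (np.float64(213.0), np.float64(391.0), np.float64(301.0), np.float64(409.0)) housing (np.float64(213.0), np.float64(391.0), np.float64(301.0), np.float64(468.0)) spindle66 (np.float64(265.0), np.float64(337.0), np.float64(281.0), np.float64(324.0)) end (np.float64(273.0), np.float64(328.0), np.float64(278.0), np.float64(311.0))
scene (0.588, 0.0437) housing top (np.float64(220.0), np.float64(398.0), np.float64(301.0), np.float64(409.0)) housing (np.float64(220.0), np.float64(398.0), np.float64(301.0), np.float64(468.0)) spindle66 (np.float64(272.0), np.float64(344.0), np.float64(281.0), np.float64(324.0)) end (np.float64(280.0), np.float64(335.0), np.float64(278.0), np.float64(311.0))
```

View pics/side18.png

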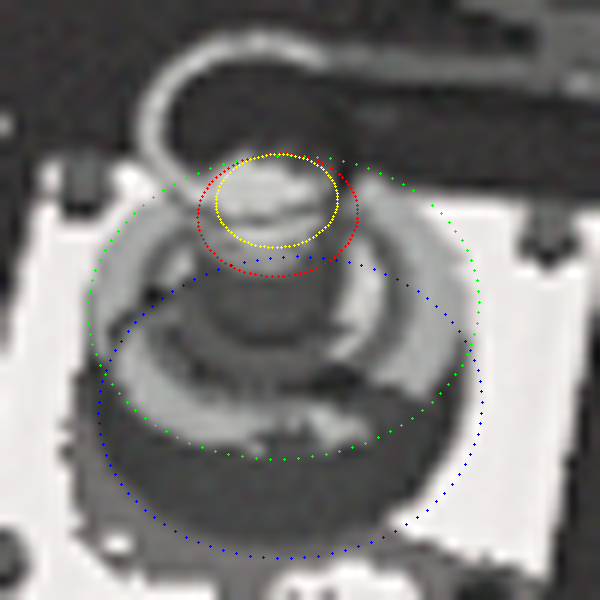

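View pics/scene18.png

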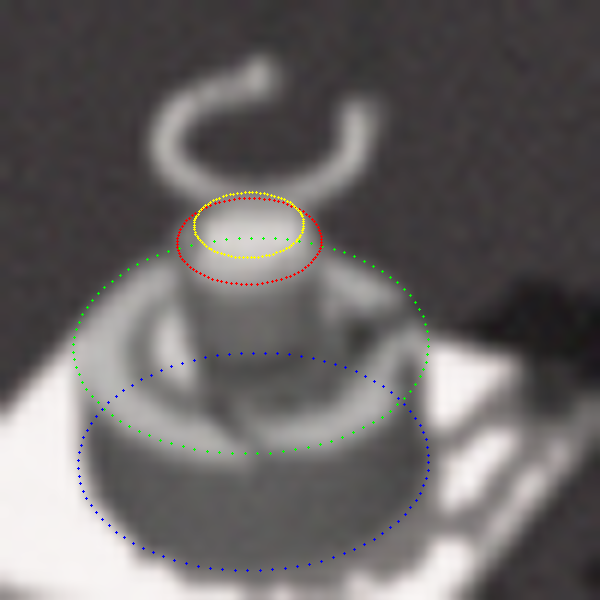

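Call:
play_rows(rows=[[1, [-0.3, -0.03, 0.5], [0, 0, 0.3]], [1, [0, 0, 0.7], [0, 0, 0]], [1, [0, 0, 0.5], [0, 0, 0]], [1, [0, 0, 0], [0, 0, 0]], [1, [0, 0, 0], [0, 0, 0]]])

```text
time: 15.35
ee_pos: [0.4784, 0.0242, 0.0855]
tcp_rot: [-179.9, 0.0, 99.5]
wrist_force: [-0.1, 0.9, -2.1]
opening: 0.0122
```

```bash
python3 m.py 19; python3 - <<'E'
from h import *; import pickle
a=[pickle.load(open('sc19.pkl','rb'))]
for k,n in enumerate(['side','scene']):
    p=a[0][k]; u=proj(p,[[.589,.043,.065]])[0]; x0=int(u[0]-22);y0=int(u[1]-20)
    im=cv2.resize(p['img'][y0:y0+45,x0:x0+45],None,fx=13,fy=13,interpolation=2); print(n,x0,y0)
    cv2.imwrite('pics/%s20.png'%n,cv2.cvtColor(im,cv2.COLOR_RGB2BGR))
E
```

```text
t 15.35 pos [0.4784 0.0242 0.0855] rpy [-1.7993e+02  1.0000e-02  9.9530e+01] op 0.0122 F [-0.1  0.9 -2.1] shift cm [-0.06 -0.11 -2.25] turn [-0.07  0.01  0.13]
pred [0.58887602 0.04270412 0.07489167]
[0.58926313 0.04183971 0.07489167] -41.82051617382799 tool [-0.0009  0.1122  0.0105]
[0.5881634  0.04306695 0.07489167] -26.211180312243375 tool [0.0005 0.1114 0.0105]
[0.58875951 0.04309845 0.07599732] -65.97718990862595 tool [0.0004 0.1119 0.0094]
side 224 178
scene 233 214
side 253 201
scene 261 238
```

View pics/side20.png

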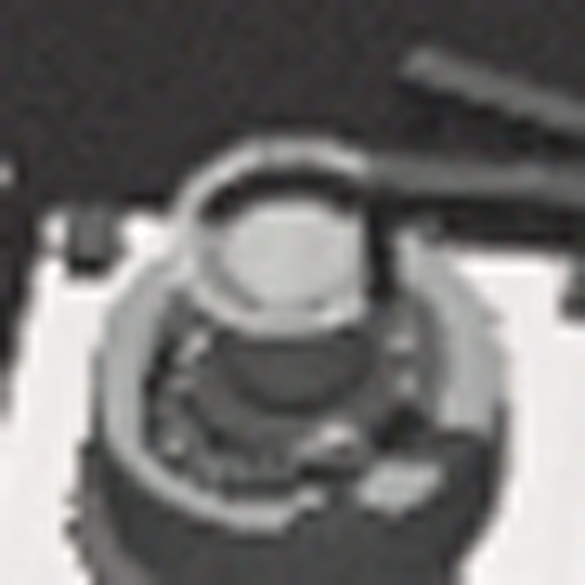

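View pics/scene20.png

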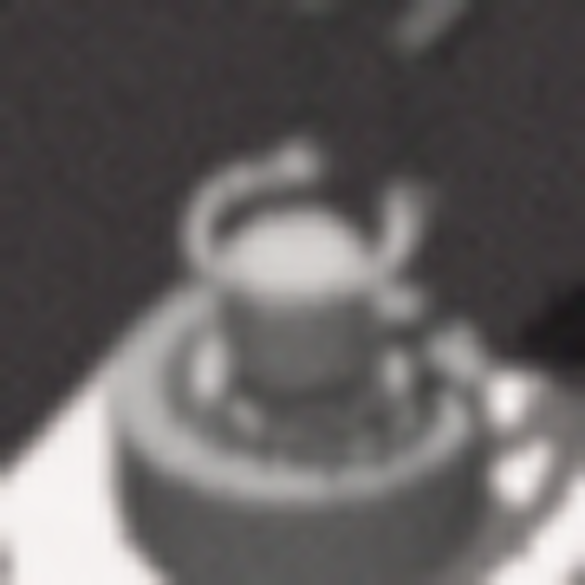

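```bash
cat > ov.py <<'E'
from h import *; import pickle,sys
tag=sys.argv[1]; cands=eval(sys.argv[2]); clips=eval(sys.argv[3])
a=pickle.load(open('sc%s.pkl'%tag,'rb'))
for k,n in enumerate(['side','scene']):
    p=a[k]; u=proj(p,[[.589,.043,.065]])[0]; x0=int(u[0]-22);y0=int(u[1]-20)
    im=cv2.resize(p['img'][y0:y0+45,x0:x0+45],None,fx=13,fy=13,interpolation=2)
    th=np.linspace(0,2*np.pi,120); x,y=cands[k]
    L=[(x,y,.0145,.066,(255,0,0)),(x,y,.011,.07,(255,255,0)),(x,y,.036,.04,(0,255,0))]
    if clips[k]: cx,cy,cz=clips[k]; L+=[(cx,cy,.0205,cz+.0015,(0,255,255)),(cx,cy,.017,cz+.0015,(255,0,255))]
    for x_,y_,r,z,col in L:
        for u in proj(p,np.c_[x_+r*np.cos(th),y_+r*np.sin(th),0*th+z]): cv2.circle(im,(int((u[0]-x0+.5)*13),int((u[1]-y0+.5)*13)),1,col,-1)
    cv2.imwrite('pics/%s%s.png'%(n,sys.argv[4]),cv2.cvtColor(im,cv2.COLOR_RGB2BGR))
E
python3 ov.py 19 "[(.5905,.042),(.589,.044)]" "[(.5893,.0418,.0749),(.5882,.0431,.0749)]" 21
```

```text
(no output)
```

View pics/side21.png

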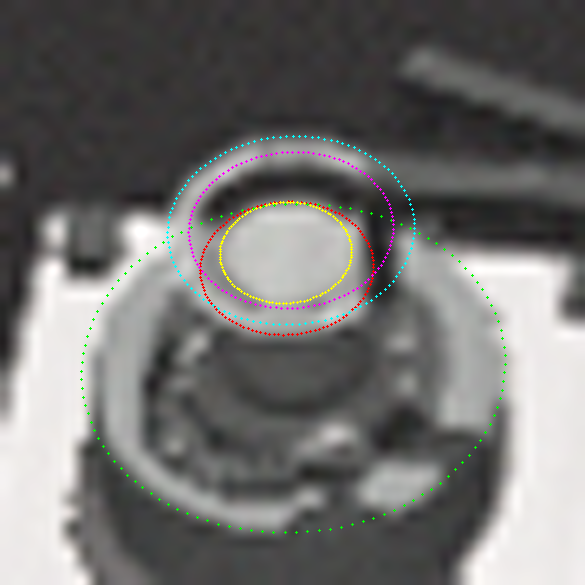

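View pics/scene21.png

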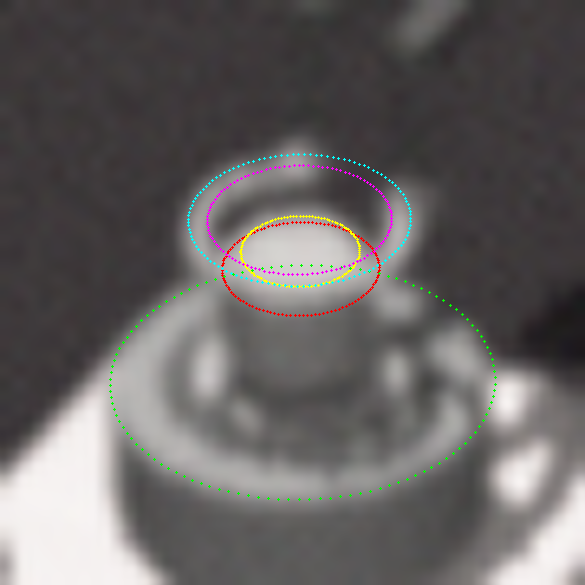

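Call:
play_rows(rows=[[1, [0, 0.1, 0.2], [0, 0, 0]], [1, [0, 0, 0.3], [0, 0, 0]], [1, [0, 0, 0.3], [0, 0, 0]], [1, [0, 0, 0], [0, 0, 0]]])

```text
time: 15.85
ee_pos: [0.48, 0.0244, 0.0775]
tcp_rot: [-180.0, 0.0, 99.5]
wrist_force: [-0.1, 0.3, -1.6]
opening: 0.0125
```

```bash
python3 m.py 22; python3 ov.py 22 "[(.5903,.042),(.589,.044)]" "[None,None]" 22b
```

```text
t 15.85 pos [0.48   0.0244 0.0775] rpy [-1.800e+02  2.000e-02  9.953e+01] op 0.0125 F [-0.1  0.3 -1.6] shift cm [-0.06 -0.26 -3.05] turn [-0.    0.02  0.13]
pred [0.59040798 0.04290527 0.06701607]
[0.59102671 0.04221134 0.06701607] -31.96924672396681 tool [-0.0008  0.1125  0.0105]
[0.58989562 0.04348544 0.06701607] -16.449178602379146 tool [0.0007 0.1116 0.0105]
[0.59047405 0.0435771  0.06851151] -46.95177510388024 tool [0.0007 0.1122 0.009 ]
side 224 181
scene 232 217
```

View pics/side22b.png

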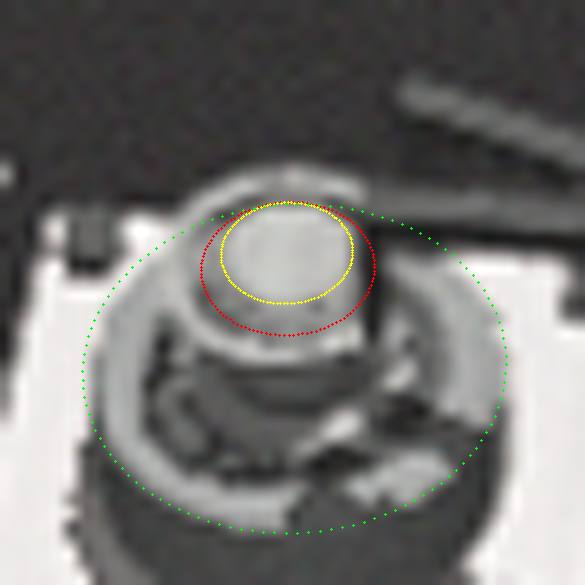

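View pics/scene22b.png

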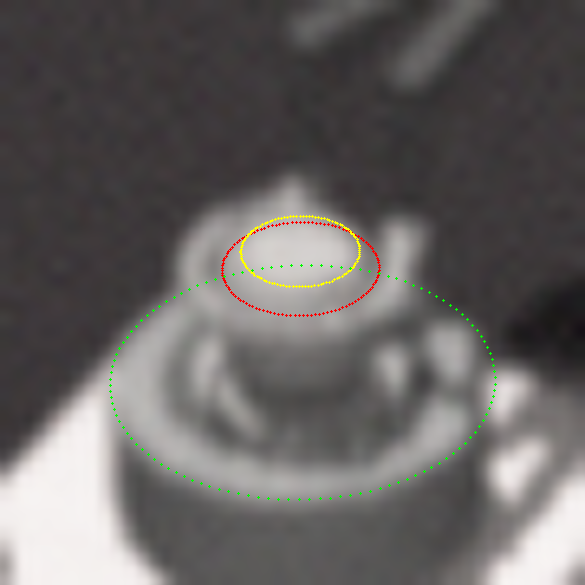

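```bash
python3 ov.py 22 "[(.5903,.042),(.589,.044)]" "[(.5904,.0429,.0670),(.5904,.0429,.0670)]" 22c
```

```text
(no output)
```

View pics/side22c.png

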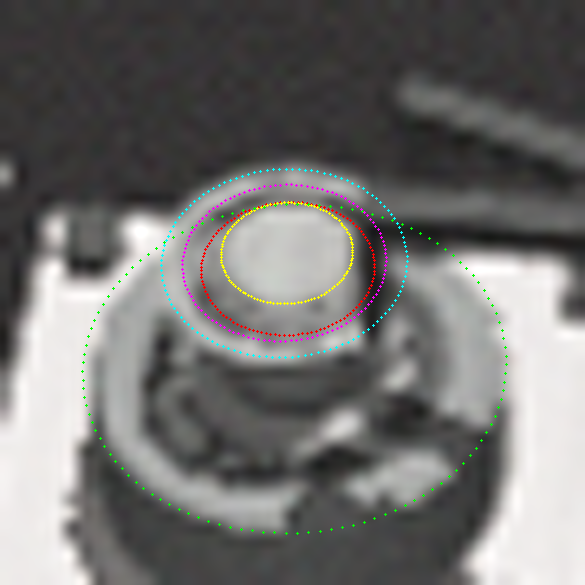

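View pics/scene22c.png

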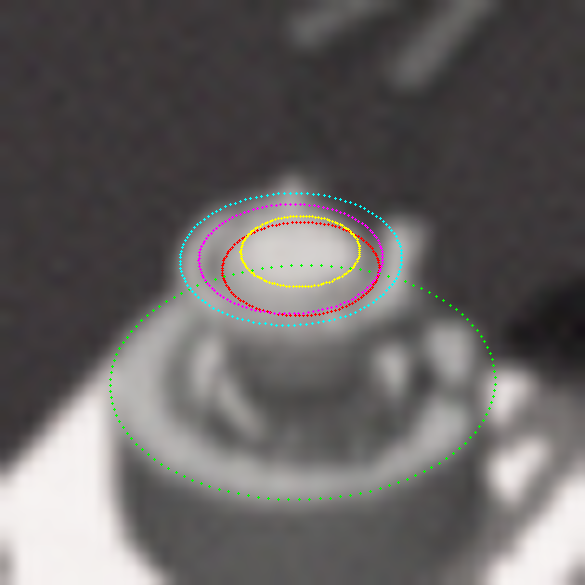

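Call:
play_rows(rows=[[1, [0, -0.05, 0.2], [0, 0, 0]], [1, [0, 0, 0.3], [0, 0, 0]], [1, [0, 0, 0], [0, 0, 0]]])

```text
time: 16.25
ee_pos: [0.4797, 0.0243, 0.0727]
tcp_rot: [180.0, 0.0, 99.5]
wrist_force: [0.9, -0.5, -1.2]
opening: 0.0127
```

```bash
python3 -c "
from h import *
delta([.4798,.0244,.0555],[180,0,99.5])"
```

```text
t 16.25 pos [0.4797 0.0243 0.0727] rpy [1.7996e+02 3.0000e-02 9.9530e+01] op 0.0127 F [ 0.9 -0.5 -1.2] shift cm [0.01 0.01 1.72] turn [0.04 0.03 0.03]
```

Call:
play_rows(rows=[[1, [0, 0, 0.3], [0, 0, 0]], [1, [0, 0, 0.3], [0, 0, 0]], [1, [0, 0, 0], [0, 0, 0]], [1, [0, 0, 0], [0, 0, 0]]])

```text
time: 16.65
ee_pos: [0.4796, 0.0243, 0.066]
tcp_rot: [180.0, 0.0, 99.5]
wrist_force: [0.6, 0.2, -1.9]
opening: 0.0125
```

```bash
python3 m.py 23; python3 ov.py 23 "[(.5903,.042),(.589,.044)]" "[None,None]" 23b
```

```text
t 16.65 pos [0.4796 0.0243 0.066 ] rpy [1.7997e+02 3.0000e-02 9.9530e+01] op 0.0125 F [ 0.6  0.2 -1.9] shift cm [-0.05 -0.22 -4.2 ] turn [0.03 0.03 0.13]
pred [0.59005489 0.04280034 0.05557966]
[0.59108231 0.04173213 0.05557966] -33.091248872368396 tool [-0.0012  0.1128  0.0105]
[0.589737   0.04332692 0.05557966] -20.63540057375441 tool [0.0006 0.1118 0.0105]
[0.59030682 0.04314207 0.05682121] -51.34286485381314 tool [0.0003 0.1123 0.0093]
side 224 184
scene 233 221
```

View pics/side23b.png

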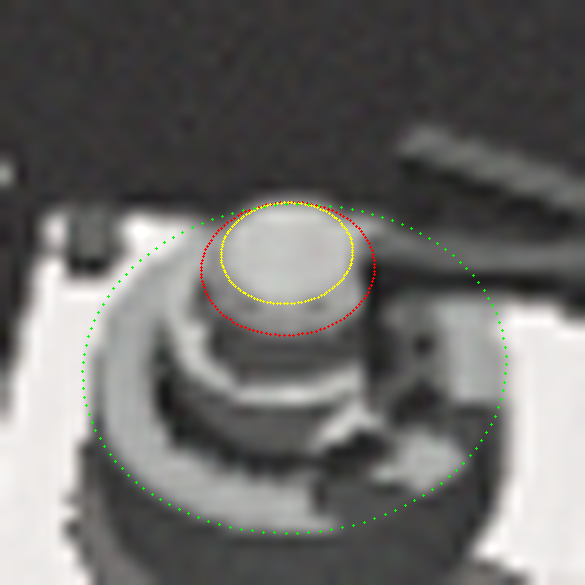

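View pics/scene23b.png

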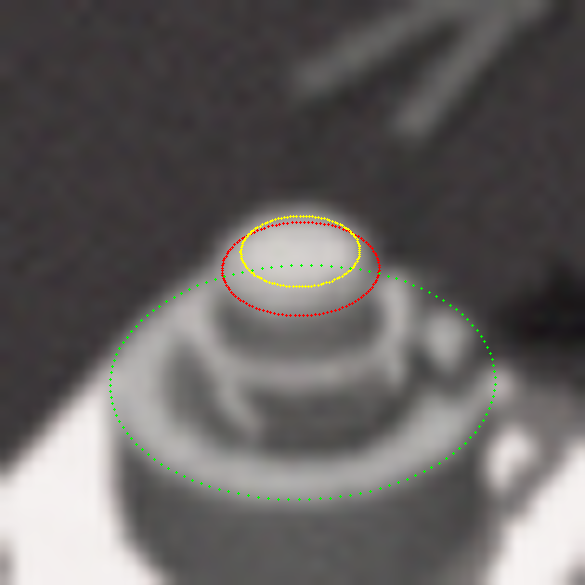

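Call:
play_rows(rows=[[1, [0, 0, 0.3], [0, 0, 0]], [1, [0, 0, 0.3], [0, 0, 0]], [1, [0, 0, 0.1], [0, 0, 0]], [1, [0, 0, 0], [0, 0, 0]]])

```text
time: 17.15
ee_pos: [0.4797, 0.0243, 0.0586]
tcp_rot: [180.0, 0.0, 99.5]
wrist_force: [-0.1, 0.5, -2.7]
opening: 0.0125
```

Call:
play_rows(rows=[[1, [0, 0, 0.15], [0, 0, 0]], [1, [0, 0, 0.1], [0, 0, 0]], [1, [0, 0, 0], [0, 0, 0]]])

```text
time: 17.45
ee_pos: [0.4797, 0.0243, 0.0558]
tcp_rot: [180.0, 0.0, 99.5]
wrist_force: [-0.5, -0.6, -1.8]
opening: 0.0128
```

Call:
play_rows(rows=[[1, [0, 0, 0.07], [0, 0, 0]], [1, [0, 0, 0.05], [0, 0, 0]], [1, [0, 0, 0], [0, 0, 0]]])

```text
time: 17.75
ee_pos: [0.4798, 0.0243, 0.0548]
tcp_rot: [179.9, 0.0, 99.5]
wrist_force: [1.1, -0.3, -1.6]
opening: 0.0123
```

Call:
play_rows(rows=[[1, [0, 0, 0.07], [0, 0, 0]], [1, [0, 0, 0.05], [0, 0, 0]], [1, [0, 0, 0], [0, 0, 0]]])

```text
time: 18.05
ee_pos: [0.4799, 0.0243, 0.0538]
tcp_rot: [179.9, 0.0, 99.5]
wrist_force: [-1.0, -0.4, -0.0]
opening: 0.0128
```

```bash
python3 m.py 24; python3 ov.py 24 "[(.5903,.042),(.589,.044)]" "[None,None]" 24b
```

```text
t 18.05 pos [0.4799 0.0243 0.0538] rpy [1.7992e+02 3.0000e-02 9.9530e+01] op 0.0128 F [-1.  -0.4 -0. ] shift cm [-0.05 -0.24 -5.42] turn [0.08 0.03 0.13]
pred [0.59035772 0.04281381 0.04343007]
[0.59182809 0.04120679 0.04343007] -17.830077693233314 tool [-0.0018  0.1132  0.0105]
[0.58785796 0.04143136 0.04343007] -17.628517800292013 tool [-0.0009  0.1093  0.0105]
[0.59031358 0.04383553 0.04664368] -35.200436184971764 tool [0.001  0.1121 0.0073]
side 224 187
scene 233 225
```

View pics/side24b.png

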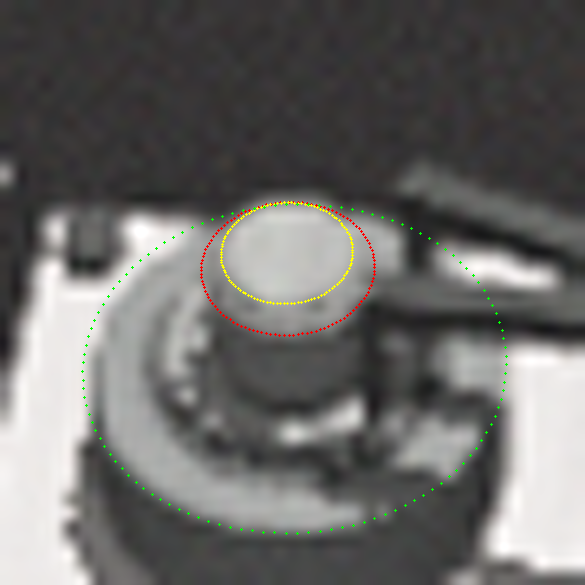

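View pics/scene24b.png

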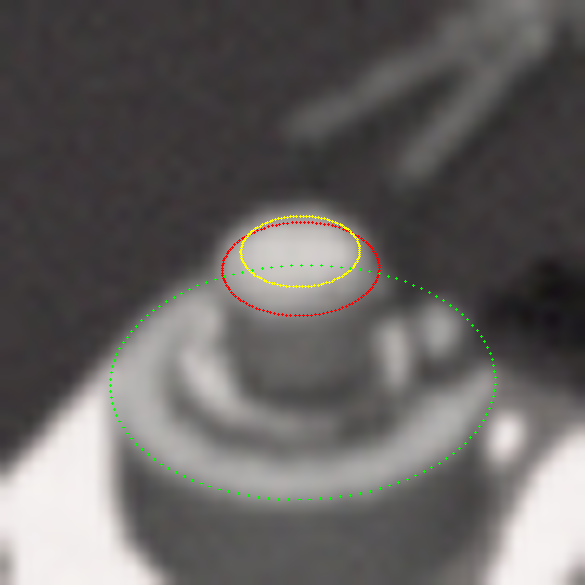

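Call:
play_rows(rows=[[1, [0, 0, 0.05], [0, 0, 0]], [1, [0, 0, 0], [0, 0, 0]]])

```text
time: 18.35
ee_pos: [0.48, 0.0243, 0.0534]
tcp_rot: [179.9, 0.0, 99.5]
wrist_force: [-0.6, 0.7, -0.1]
opening: 0.0129
```

```bash
python3 -c "
from h import *
for i in range(4):
    camera('wrist'); o=get_obs(); print(o['ee_pos'].round(4),o['wrist_force'].round(2),o['torque'].round(3),o['opening'])"
```

```text
[0.48   0.0243 0.0534] [-1.28 -0.09 -0.25] [-0.005  0.146 -0.017] 0.012954616661730886
[0.48   0.0243 0.0535] [-1.19 -0.32  0.46] [ 0.011  0.032 -0.025] 0.01275279503041666
[0.48   0.0243 0.0534] [-0.39  0.19  0.13] [ 0.018  0.078 -0.03 ] 0.012914265650766133
[0.48   0.0243 0.0535] [-1.07  0.25  0.3 ] [-0.003  0.089 -0.026] 0.012908579132276866
```

```bash
python3 -c "
from h import *
p=camera('side'); save(p,'side25')
print([(d['point'].round(3) if hasattr(d['point'],'round') else d['point'],d['confidence']) for d in spotter.spot_in(p,'cap_center')])"
```

```text
[([0.5021, -0.2292, 0.0329], 0.57)]
```

View pics/side25.png

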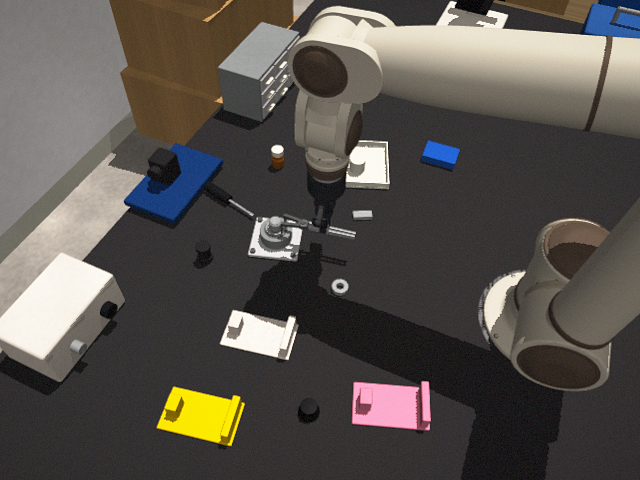

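The cap stands in the tray near (358,163). The pliers are on the spindle near (275,228), and the bystanders have not moved.

```bash
python3 -c "
from h import *
print(job_done())"
```

```text
the job is handed in; nothing more can be done
None
```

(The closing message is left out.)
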